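Change the graphite shoes in the wear gauge clamp

TASK

Change over the wear gauge: pull its lock pin, open the cam disc the full half turn, put the chipped graphite shoe that is in the clamp into the grey scrap tray and lay every sound shoe lying loose on the cart flat in the clamp bed, side by side, each with its short ends facing fence and clamp bar. Then turn the cam disc all the way back so the hook draws the clamp bar in tight on the shoes, and push the lock pin fully home through the disc's ear into the hole below. Leave the other things on the cart where they are.

Things in the scene. Friction and masses are not known exactly. Their poses are not given: they have to be found in the camera images.
- gauge: Green steel wear gauge fixed to the cart: base plate 200 (x) x 370 (y) x 12 mm high. Origin: centre of its underside, z up, x to the far side, y to the left seen from the robot. The bed is the plate top (z=12 mm) between fence and clamp bar, y -170 to +20 mm. A parked measuring head (top z=74 mm) stands at x=85, y=-150 mm and a lead screw runs along the far edge (z up to 48 mm).
- fence (a point): Middle of the top inner edge of the low steel fence on the robot's side of the bed: it runs along gauge y, 190 mm long, 12 mm thick, top at z=34 mm, inner face at gauge x=-35 mm.
- bar (a joint): Slide of the steel clamp bar along gauge x (m), 0 = drawn in, 0.016 = out. The bar lies along y on the far side of the bed, 14 mm thick, top at z=38.5 mm; 60.5 mm from the fence when in, 76.5 mm when out. The cam drives it: closing the cam pulls the shoes square against the fence. Faces polished (slippery). Not for the hand.
- cam (a joint): Steel cam disc, 72 mm wide, top face z=42 mm, on a vertical axis (point cam_axis) at the gauge's left. 0 = closed, 3.14 = open, stops at both; from above it opens clockwise. Stays where left; moving the stud takes a few N. Its ear (30 mm square, top z=42 mm) opposite the stud has a 12.5 mm through hole 52 mm from the axis, over lock_hole when closed. With the pin in, the disc cannot turn.
- cam_axis (a point): Point on the disc's axis, at the height of its top face (z=42 mm). Axes as body gauge.
- stud (a point): Point at z=65 mm on the disc's upright round black stud (14 mm diameter, z=42 to 76 mm, 26 mm from the disc's axis), a good height to hold it by. Moving it along its half circle about cam_axis turns the disc. It is smooth and may turn between the fingers, so the gripper can keep its heading.
- lock_hole (a point): Centre of the mouth (z=32 mm) of the lock hole in the block under the ear: vertical, 12.5 mm wide, 20 mm deep. Fixed to the gauge. The ear's underside, with the cam closed, is just above it. The pin starts here, through both.
- rest_hole (a point): Centre of the mouth (z=32 mm) of a spare hole in a 36 mm square block on the gauge, vertical, 14 mm wide, 20 mm deep: a place to stand the pin meanwhile (20 mm of stem goes in, then it stands on the hole's bottom).
- place1 (a point): Centre, on the bed surface (z=12 mm), of the right-hand marked place for a shoe; 1 mm nearer the robot than gauge x=0. Axes as body gauge. Shoes may lie anywhere along the bed; the three places are 60 mm apart and leave finger room.
- place2 (a point): The same for the middle place.
- place3 (a point): The same for the left place.
- pin_mid (a point): Half-way up the steel lock pin, 61 mm long, 45 g: stem 10 mm diameter, 28 mm long, with reduced tip; collar 22 mm wide, 3 mm thick; then a round grip 16 mm diameter, 30 mm long to the top. z along the pin towards the grip end. Grip middle 17.5 mm above this point, tip 30.5 mm below. When home the collar rests on the ear, tip 14 mm over the cart. Starts home.
- pin_tip (a point): The lower end of the pin's stem.
- worn_mid (a point): Centre of the envelope of the chipped, cracked graphite shoe, 60 (x) x 30 (y) x 30 mm high, top 18 mm of its +x end broken down to 17 mm height, crack across its top; aluminium foot. Starts in the closed clamp, anywhere along the bed, x square to the fence. z is up. About 0.1 kg.
- shoe1_mid (a point): Centre of a sound graphite shoe, a plain dark block 60 (x) x 30 (y) x 30 mm high on an aluminium foot, about 0.1 kg. z is up. Starts flat on the cart on the right of the gauge. May be absent (None): one to three are there.
- shoe2_mid (a point): Centre of a sound graphite shoe, a plain dark block 60 (x) x 30 (y) x 30 mm high on an aluminium foot, about 0.1 kg. z is up. Starts flat on the cart on the right of the gauge. May be absent (None): one to three are there.
- shoe3_mid (a point): Centre of a sound graphite shoe, a plain dark block 60 (x) x 30 (y) x 30 mm high on an aluminium foot, about 0.1 kg. z is up. Starts flat on the cart on the right of the gauge. May be absent (None): one to three are there.
- tray: Grey open scrap tray fixed to the cart on the left, 140 x 140 mm outside, 35 mm high, walls and floor 5 mm thick. Origin: centre of its underside; axes along its sides.
- insulator: Bystander: squat brown ceramic insulator, 60 mm wide, 50 mm high. Origin at its underside.
- mug: Bystander: white mug 90 mm high, left.
- tin: Bystander: aluminium tin 66 mm wide, 100 mm high, right.
- block: Bystander: brass block 35 x 50 x 22 mm.
- roller: Bystander: dark steel roller 34 mm wide, 30 mm high.
- wrench: Bystander: wrench, far side.

How it is judged:
By the outcome, as a careful person would: the job done as asked, in the order asked, and still so for the second after the job is handed in, with the robot touching nothing.
Of shoe1, shoe2, shoe3 only 1 to 3 are there at a start; the rules pass over those that are not, and their reading is None.
At some moment in a run one of shoe1, shoe2, shoe3 may be knocked a few centimetres aside while the robot is not near it.
It also fails if it takes over 210 s, if anything falls off the work surface, if the arm or the gripper's body presses on something with over 40 N, if the wrist force passes 120 N, or if a joint passes its speed limit or range.

ROBOT

A 7-joint arm with a two-finger parallel gripper is mounted at the origin on the work surface. World frame = base frame: x ahead of the robot, y to its left, z up, the work surface at z = 0. Lengths are in mm, angles in rad, forces in N, time in s.
With the tool pointing down it reaches from about 400 to 850 mm from the base axis. Payload 4.4 kg.
Tool frame: the origin (TCP) lies at the very end of the fingers, on their centre line; the grasp point (between the pads) lies 19 mm behind it (ctrl.grip_point_offset is the distance from the TCP to the grasp point, in mm); z points along the fingers, y is the direction in which the jaws open and shut (so a half turn about z gives the same grasp; the last joint's range is limited). The gripper opens to 94 mm and grips with 3 to 60 N. Pads are 16 mm wide; open, the fingers measure 119 mm over their backs; the gripper's body (75 mm by 177 mm) begins 78 mm behind the grasp point.
Start: joints at [-1.374, 0.628, 0.038, 1.517, -0.027, 0.996, -0.02], TCP at [168.835, 627.705, 205.478] pointing down, gripper open.
Joint ranges: [-3.06, 3.06], [-0.37, 2.12], [-1.25, 1.32], [0.18, 2.47], [-1.1, 4.24], [0.23, 1.98], [-2.94, 2.94]. Speed limits (rad/s): [2.57, 2.57, 3.14, 3.14, 3.14, 3.14, 3.14].

INTERFACE

Orientations are given as a 3x3 rotation matrix whose columns are the frame's x, y, z axes.
In Python, from cell import ctrl gives the robot as it stands.
- The arm moves only by the tool drive_tool, never from a script. Its arguments are lists of equal length, an entry for each row: "fingers": the opening in per cent of the stroke, from 0 (shut) to 100 (fully open); "delta_pos": the shift along the tool's x, y, z in cm, a list of three; "turn": the turn about the tool's z in rad. In form: {"fingers": [fingers, ...], "delta_pos": [[x, y, z], ...], "turn": [turn, ...]}. A call has exactly 5 rows; each row shifts and turns the commanded pose from where the row before left it, along the tool's axes as they then stand; what a row does not reach is not made up. A row lasts 1/8 s, in which the tool goes at most 62.5 mm and 10.7 degrees, less where a joint would pass 70% of its speed; a pose out of reach is approached as far as the arm can. A call is refused whole if a number of a shift passes 6.25 or a number of a turn 0.188, either way. A call with a gripper value outside its range is refused whole. The fingers move at their own pace and stop on an object; "force" is the grip in N (left out, the last holds). Time passes only in rows, so rows that do not move let the fingers close, or fill a call up. It gives the time, the measured TCP pose, the force and the opening at its end, in the units of the state.
- ctrl.get_state(): the state, without advancing time (a new reading comes with each control period).
- ctrl.snapshot(name): name is "scene" or "top" or "wrist"; returns a dict with "pixels" (480x640x3 uint8, red, green, blue), "fov_y" (degrees; the focal length in pixels is half the picture's height over the tangent of half this angle, whatever the lens; pixels are square), "cx", "cy" (the principal point, pixels), "k1" (the pictures are not rectified: a ray, as slopes to the right and down, at radius r is drawn at 1 + k1 r^2 times it, then the intrinsics apply), "pose" (4x4, takes a point from camera to world coordinates); the wrist camera has in their place "hand_eye" (4x4, takes a point from camera to tool coordinates, whose origin is the TCP and whose axes are the flange's). Camera axes: x right, y down, z forward; pixel columns grow to the right and rows downward; lengths in mm; the calibration is good to about 2 mm. A picture is of the moment at which its call begins: read the wrist's pose just before it. There is no depth.
- ctrl.job_done(): hands the job in, once; it reports no verdict.
Trained networks look in the newest picture that a camera, given by its name, has taken for a name from the list of things; names that differ only in an ending like _2 or _b are one class to them, and where a whole thing is asked for, a point or a joint stands for the part that bears it (a point fixed in the world has none). Each returns a list of dicts, best first, with "confidence" (0 to 1); they miss things now and then, are a little off and sometimes report something else, mostly with a low value. They report only what shows in the picture. A call takes as long as a camera call.
- ctrl.search_frame(name, camera): "position" ([x, y, z] in mm, in the coordinates of the camera as it stood for that picture, good to about 4 mm: the middle of the surface that is visible of it).
The state is a dict: "clock": time; "q": joint angles; "dq": joint speeds; "tau": joint torques, N m; "tcp_pos": TCP position; "orientation": TCP orientation; "wrist_force": force on the tool from outside, world axes, zero at the start; "ft_torque": the same for the moment, N m; "finger_gap": finger opening in mm.
Only numpy, scipy, OpenCV 4.12 (cv2) and the standard library are available. Lean on these libraries where they do the work, as an engineer would, in place of code of your own. Each camera call takes 0.05 s, during which the arm holds its last target.

## Working session

There is one attempt and no reset: what is moved stays moved. The work goes in short steps, Python scripts to look and compute and a tool call to move; the robot and the scene stay as the last step left them, time stands still between calls to the robot, and variables do not carry over. Pictures are saved under pics/ and viewed, and the job is handed in when it is done.

Besides the shell and the picture viewer there is one more tool, called after ">>>" as name(argument=value, ...), one argument or row to a line, values as JSON. drive_tool: Moves the arm, as the interface text tells. Its arguments: {"type":"object","properties":{"fingers":{"type":"array","items":{"type":"number"}},"delta_pos":{"type":"array","items":{"type":"array","items":{"type":"number"}}},"turn":{"type":"array","items":{"type":"number"}},"force":{"type":"number"}},"required":["fingers","delta_pos","turn"]}

```bash
ls; mkdir -p pics; cat > h.py <<'E'
import numpy as np, cv2
from cell import ctrl
def snap(cam,fn=None):
    st=ctrl.get_state(); s=ctrl.snapshot(cam)
    if cam=="wrist":
        T=np.eye(4);T[:3,:3]=np.array(st["orientation"]);T[:3,3]=st["tcp_pos"]
        P=T@np.array(s["hand_eye"])
    else: P=np.array(s["pose"])
    s["P"]=P
    if fn: cv2.imwrite("pics/"+fn+".png",s["pixels"][:,:,::-1])
    return s
def K(s):
    f=240/np.tan(np.radians(s["fov_y"])/2); return f
def proj(s,p):
    c=np.linalg.inv(s["P"])@np.append(p,1); x=c[0]/c[2];y=c[1]/c[2];r2=x*x+y*y;k=1+s["k1"]*r2;f=K(s)
    return np.array([s["cx"]+f*k*x,s["cy"]+f*k*y])
def ray(s,u,v):
    f=K(s);xd=(u-s["cx"])/f;yd=(v-s["cy"])/f;x,y=xd,yd
    for _ in range(20):
        k=1+s["k1"]*(x*x+y*y);x,y=xd/k,yd/k
    d=s["P"][:3,:3]@np.array([x,y,1]);return s["P"][:3,3],d
def atz(s,u,v,z):
    o,d=ray(s,u,v);return o+d*(z-o[2])/d[2]
def find(s,name,cam,n=3):
    out=[]
    for r in ctrl.search_frame(name,cam)[:n]:
        p=(s["P"]@np.append(r["position"],1))[:3]; out.append((round(r["confidence"],2),p.round(0).tolist(),proj(s,p).round(0).tolist()))
    return out
E
python3 - <<'E'
from h import *
st=ctrl.get_state();print(st["clock"],st["tcp_pos"],np.round(st["orientation"],3),st["finger_gap"])
for c in("top","scene","wrist"):
    s=snap(c,c+"0");print(c,s["fov_y"],s["cx"],s["cy"],s["k1"],s["P"].round(3))
    if c!="wrist":
        for n in "gauge fence bar cam cam_axis stud lock_hole rest_hole place1 place2 place3 pin_mid pin_tip worn_mid shoe1_mid tray insulator mug tin block roller wrench".split():
            try: print(n,find(s,n,c,4 if 'shoe' in n else 1))
            except Exception as e: print(n,e)
print(ctrl.get_state()["clock"], ctrl.grip_point_offset)
E
```

```text
pics
0.0 [168.65050187 627.04086075 204.5687061 ] [[-0.966  0.26  -0.   ]
 [ 0.26   0.966 -0.002]
 [-0.    -0.002 -1.   ]] 94.25326701990402
top 49.57858541818361 322.0746122459532 240.67622548367834 -0.09561400958088598 [[-2.000000e-03 -9.820000e-01  1.900000e-01  3.661730e+02]
 [-1.000000e+00 -1.000000e-03 -1.700000e-02  1.695600e+01]
 [ 1.700000e-02 -1.900000e-01 -9.820000e-01  1.292828e+03]
 [ 0.000000e+00  0.000000e+00  0.000000e+00  1.000000e+00]]
gauge [(0.9, [555.0, 2.0, 11.0], [319.0, 264.0])]
fence [(0.55, [556.0, 1.0, 12.0], [320.0, 264.0])]
bar [(0.72, [584.0, -8.0, 41.0], [323.0, 251.0])]
cam [(0.69, [518.0, 109.0, 41.0], [275.0, 277.0])]
cam_axis [(0.78, [556.0, -2.0, 13.0], [321.0, 263.0])]
stud [(0.81, [516.0, 107.0, 42.0], [276.0, 278.0])]
lock_hole [(0.91, [559.0, 5.0, 13.0], [318.0, 262.0])]
rest_hole [(0.75, [559.0, 5.0, 13.0], [318.0, 263.0])]
place1 [(0.82, [558.0, -0.0, 12.0], [320.0, 263.0])]
place2 [(0.82, [558.0, -0.0, 12.0], [320.0, 263.0])]
place3 [(0.82, [558.0, -0.0, 12.0], [320.0, 263.0])]
pin_mid [(0.6, [478.0, 77.0, 74.0], [288.0, 293.0])]
pin_tip [(0
[... 1701 characters left out ...]
shoe1_mid [(0.63, [432.0, -313.0, 30.0], [187.0, 299.0])]
tray [(0.75, [471.0, 375.0, 4.0], [358.0, 138.0])]
insulator [(0.64, [662.0, 285.0, 33.0], [398.0, 182.0])]
mug [(0.66, [484.0, 76.0, 58.0], [300.0, 196.0])]
tin [(0.71, [568.0, -492.0, 102.0], [167.0, 384.0])]
block [(0.45, [659.0, 406.0, 23.0], [419.0, 156.0])]
roller []
wrench [(0.64, [569.0, -492.0, 98.0], [168.0, 385.0])]
wrist 64.02072770605437 319.5576845393529 235.41709579164865 -0.014139468446990322 [[ 2.59000e-01  9.24000e-01  2.80000e-01  8.62820e+01]
 [ 9.66000e-01 -2.48000e-01 -7.50000e-02  6.51223e+02]
 [ 0.00000e+00  2.90000e-01 -9.57000e-01  3.84983e+02]
 [ 0.00000e+00  0.00000e+00  0.00000e+00  1.00000e+00]]
2.35 18.8
```

View pics/top0.png

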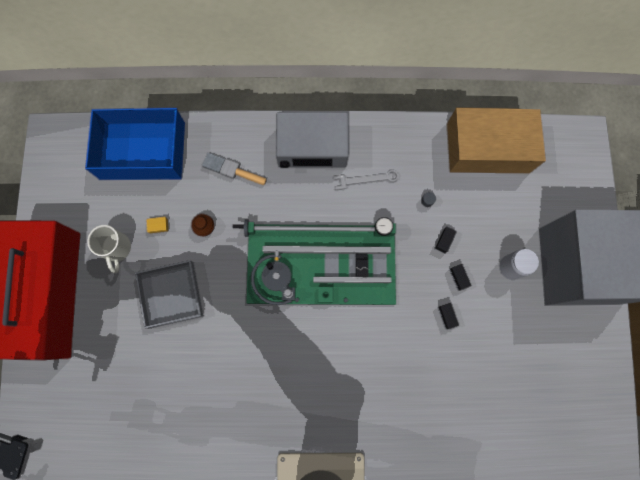

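View pics/scene0.png

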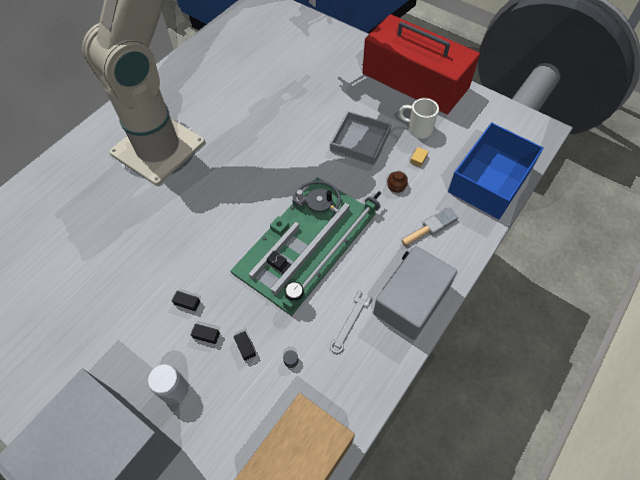

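```bash
python3 -c "
import cv2
a=cv2.imread('pics/top0.png')[210:340,240:500];cv2.imwrite('pics/top0c.png',cv2.resize(a,None,fx=3,fy=3,interpolation=cv2.INTER_CUBIC))"
```

```text
(no output)
```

View pics/top0c.png

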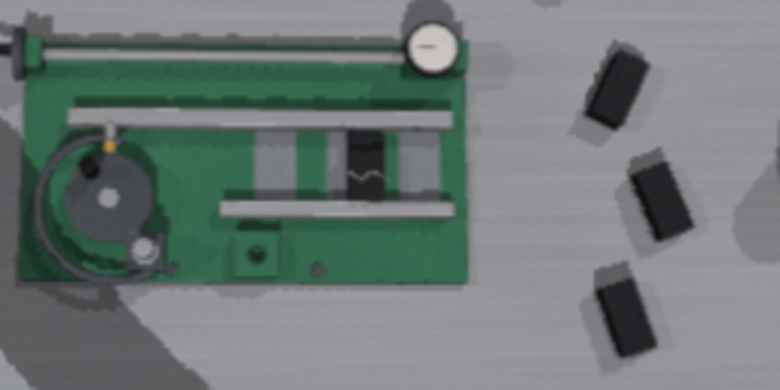

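>>> drive_tool(
  fingers=[100, 100, 100, 100, 100],
  delta_pos=[
    [0, 0, -2.0],
    [0, 0, -2.5],
    [-3.0, -5.3, 0],
    [-3.0, -5.3, 0],
    [-3.0, -5.3, 0],
  ],
  turn=[-0.13, -0.133, 0, 0, 0],
)

```text
clock: 2.98
tcp_pos: [259.8, 467.1, 250.6]
orientation: [[-1.0, -0.0, 0.001], [-0.0, 1.0, 0.0], [-0.001, 0.0, -1.0]]
wrist_force: [0.5, 0.4, 0.0]
finger_gap: 94.1
```

>>> drive_tool(
  fingers=[100, 100, 100, 100, 100],
  delta_pos=[
    [-3.0, -5.3, 0],
    [-3.0, -5.3, 0],
    [-3.0, -5.3, 0],
    [-3.0, -5.3, 0],
    [-3.0, -5.3, 0],
  ],
  turn=[0, 0, 0, 0, 0],
)

```text
clock: 3.6
tcp_pos: [409.9, 202.1, 250.9]
orientation: [[-1.0, -0.0, 0.001], [-0.0, 1.0, 0.001], [-0.001, 0.001, -1.0]]
wrist_force: [1.6, -0.3, 0.1]
finger_gap: 94.3
```

>>> drive_tool(
  fingers=[100, 100, 100, 100, 100],
  delta_pos=[
    [-3.0, -5.3, 0],
    [-3.0, -5.3, 0],
    [-3.0, -5.3, 0],
    [0, 0, 0],
    [0, 0, 0],
  ],
  turn=[0, 0, 0, 0, 0],
)

```text
clock: 4.22
tcp_pos: [498.6, 45.4, 250.4]
orientation: [[-1.0, -0.0, -0.001], [-0.0, 1.0, 0.001], [0.001, 0.001, -1.0]]
wrist_force: [0.3, 0.3, 0.7]
finger_gap: 93.7
```

```bash
python3 - <<'E'
from h import *
st=ctrl.get_state();print(st["clock"],st["tcp_pos"],np.round(st["orientation"],4),st["wrist_force"])
s=snap("wrist","w1")
for n in "gauge cam stud pin_mid worn_mid shoe1_mid".split(): print(n,find(s,n,"wrist",4))
E
```

```text
4.225 [498.55991766  45.41247197 250.36557813] [[-1.e+00 -2.e-04 -6.e-04]
 [-2.e-04  1.e+00  8.e-04]
 [ 6.e-04  8.e-04 -1.e+00]] [0.32476196 0.32748577 0.67512452]
gauge [(0.94, [541.0, 7.0, 14.0], [284.0, 238.0])]
cam [(0.59, [514.0, 110.0, 42.0], [380.0, 221.0]), (0.21, [537.0, 5.0, 17.0], [282.0, 234.0])]
stud []
pin_mid [(0.74, [478.0, 80.0, 75.0], [355.0, 192.0])]
worn_mid [(0.69, [548.0, -97.0, 42.0], [185.0, 251.0])]
shoe1_mid [(0.74, [514.0, 111.0, 44.0], [381.0, 221.0])]
```

View pics/w1.png

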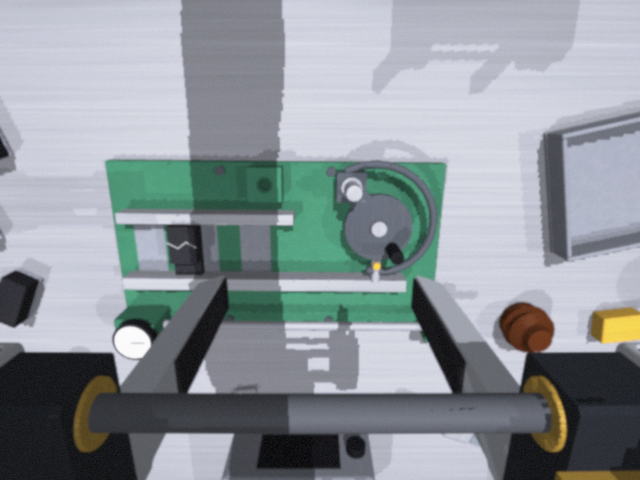

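```bash
python3 - <<'E'
from h import *
import pickle
s=snap("wrist");pickle.dump(s,open("w1.pkl","wb"))
t=snap("top");pickle.dump(t,open("t1.pkl","wb"))
for n,u,v,z in [("nr",108,160,12),("nl",446,161,12),("disc c",379,229,44),("pin top",350,184,86),("stud top",393,248,76),("rest",265,184,32),("fence inner r",118,222,34),("fence inner l",292,222,34),("bar r",123,280,38.5),("bar l",405,283,38.5)]: print(n,atz(s,u,v,z).round(1))
for n,u,v,z in [("nr",395.7,304.3,12),("nl",246,304.5,12),("disc c",240+108/3,210+198/3,44),("pin top",240+144/3,210+243/3,79),("rest",240+257/3,210+254/3,32)]: print("top",n,atz(t,u,v,z).round(1))
a=s["pixels"][140:300,100:460,::-1];cv2.imwrite("pics/w1c.png",cv2.resize(a,None,fx=2.2,fy=2.2,interpolation=cv2.INTER_CUBIC))
E
```

```text
nr [ 455.3 -180.9   12. ]
nl [455.8 183.5  12. ]
disc c [523.  109.6  44. ]
pin top [469.   74.7  86. ]
stud top [533.1 119.   76. ]
rest [477.9  -9.5  32. ]
fence inner r [ 518.6 -168.3   34. ]
fence inner l [518.3  18.1  34. ]
bar r [ 583.9 -170.3   38.5]
bar l [586.7 142.3  38.5]
top nr [ 454.8 -186.2   12. ]
top nl [454.7 182.2  12. ]
top disc c [521.3 107.1  44. ]
top pin top [481.7  76.1  79. ]
top rest [477.2 -13.   32. ]
```

View pics/w1c.png

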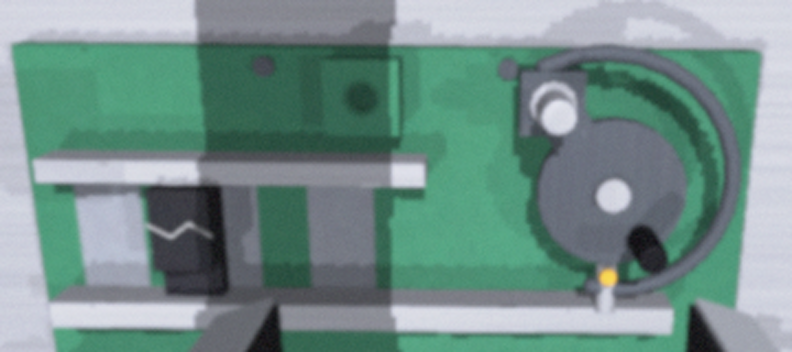

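```bash
python3 - <<'E'
from h import *
import pickle
s=pickle.load(open("w1.pkl","rb"));t=pickle.load(open("t1.pkl","rb"))
w=lambda u,v:(100+u/2.2,140+v/2.2)
for n,(u,v),z in [("pin top",w(559,117),75),("pin collar",w(549,103),45),("stud top",w(640,238),76),("stud base",w(655,263),42),("disc",w(613,196),42),("rest",w(361,97),32),("fence in r",w(38,181),34),("fence in l",w(426,187),34),("fence l end",w(426,170),34),("bar in r",w(52,303),38.5),("bar in l",w(672,311),38.5),("nr",w(12,46),12),("nl",w(762,52),12),("worn r",w(150,200),42),("worn l",w(211,200),42)]: print(n,atz(s,u,v,z).round(1))
for n,u,v,z in [("pin top",240+147/3,210+245/3,75),("rest",240+257/3,210+254/3,32)]: print("top",n,atz(t,u,v,z).round(1))
E
```

```text
pin top [479.4  79.6  75. ]
pin collar [478.5  77.6  45. ]
stud top [533.3 117.   76. ]
stud base [557.7 131.7  42. ]
disc [523.6 109.6  42. ]
rest [478.  -10.4  32. ]
fence in r [ 518.9 -169.1   34. ]
fence in l [521.6  19.7  34. ]
fence l end [513.1  19.9  34. ]
bar in r [ 581.2 -169.2   38.5]
bar in l [584.7 142.7  38.5]
nr [ 456.3 -183.8   12. ]
nl [458.6 184.1  12. ]
worn r [ 526.1 -112.2   42. ]
worn l [526.  -82.8  42. ]
top pin top [480.5  73.9  75. ]
top rest [477.2 -13.   32. ]
```

>>> drive_tool(
  fingers=[50, 50, 50, 50, 50],
  delta_pos=[
    [0.4, 0.7, 3.0],
    [0.4, 0.7, 3.5],
    [0.4, 0.7, 3.5],
    [0.4, 0.7, 3.0],
    [0, 0, 0],
  ],
  turn=[0, 0, 0, 0, 0],
)

```text
clock: 5.3
tcp_pos: [481.0, 73.1, 118.9]
orientation: [[-1.0, -0.002, -0.005], [-0.002, 1.0, -0.001], [0.005, -0.001, -1.0]]
wrist_force: [-0.5, -0.8, -0.6]
finger_gap: 48.3
```

```bash
python3 - <<'E'
from h import *
st=ctrl.get_state();print(st["clock"],st["tcp_pos"],st["wrist_force"])
s=snap("wrist","w2")
E
```

```text
5.3 [481.03010051  73.08251834 118.92894757] [-0.48366873 -0.76532455 -0.56414972]
```

View pics/w2.png

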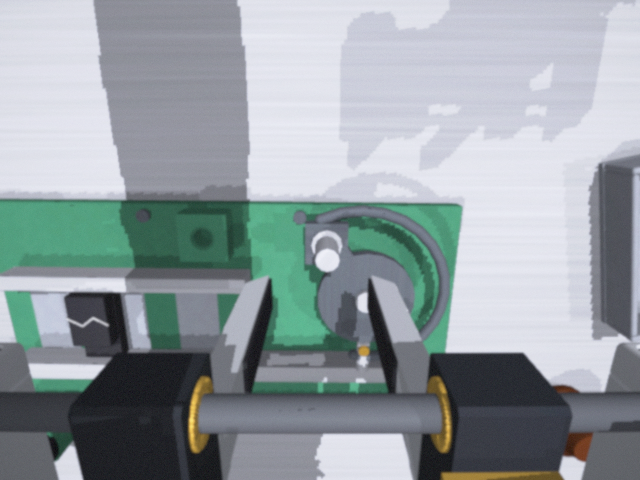

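```bash
python3 - <<'E'
from h import *
s=snap("wrist")
st=ctrl.get_state();p=np.array(st["tcp_pos"])
print("tcp px",proj(s,p),"y+-24",proj(s,p+[0,24,0]),proj(s,p-[0,24,0]))
for n,u,v,z in [("pin",327,261,75),("collar",326,243,45),("rest",203,238,32),("disc",365,301,42)]: print(n,atz(s,u,v,z).round(1))
a=s["pixels"][180:400,180:480,::-1];cv2.imwrite("pics/w2c.png",cv2.resize(a,None,fx=2.5,fy=2.5,interpolation=cv2.INTER_CUBIC))
E
```

```text
tcp px [316.15245102 296.03582142] y+-24 [363.12442077 296.07473866] [269.18300992 295.97120858]
pin [481.8  79.   75. ]
collar [479.6  78.8  45. ]
rest [480.1 -10.9  32. ]
disc [525.7 108.   42. ]
```

View pics/w2c.png

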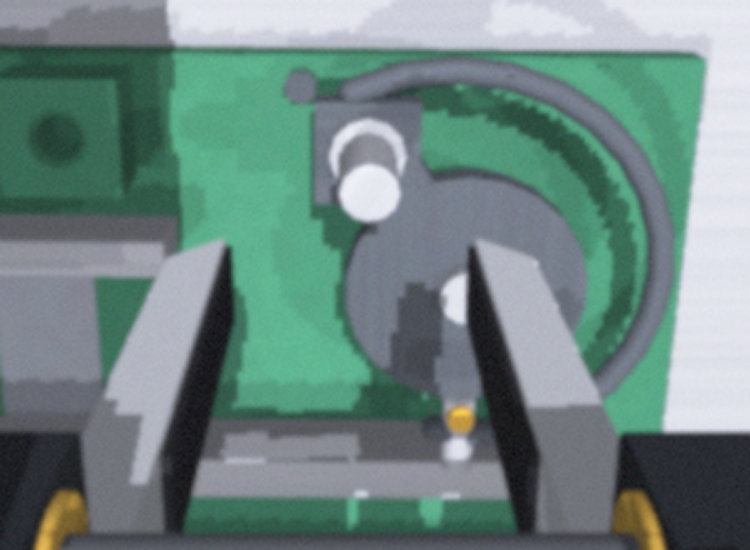

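>>> drive_tool(
  fingers=[50, 50, 50, 50, 50],
  delta_pos=[
    [0, 0.3, 2.0],
    [0, 0, 2.0],
    [0, 0, 2.0],
    [0, 0, 1.0],
    [0, 0, 0],
  ],
  turn=[0, 0, 0, 0, 0],
)

```text
clock: 6.02
tcp_pos: [483.4, 75.6, 50.9]
orientation: [[-1.0, 0.0, 0.001], [0.0, 1.0, 0.0], [-0.001, 0.0, -1.0]]
wrist_force: [0.3, 0.6, 0.1]
finger_gap: 46.9
```

```bash
python3 - <<'E'
from h import *
s=snap("wrist")
st=ctrl.get_state();p=np.array(st["tcp_pos"]);print(p)
print("tcp px",proj(s,p+[0,0,19]))
a=s["pixels"][180:400,180:480,::-1];cv2.imwrite("pics/w3c.png",cv2.resize(a,None,fx=2.5,fy=2.5,interpolation=cv2.INTER_CUBIC))
E
```

```text
[483.62097337  75.67307572  51.15881502]
tcp px [316.34385066 311.99893113]
```

View pics/w3c.png

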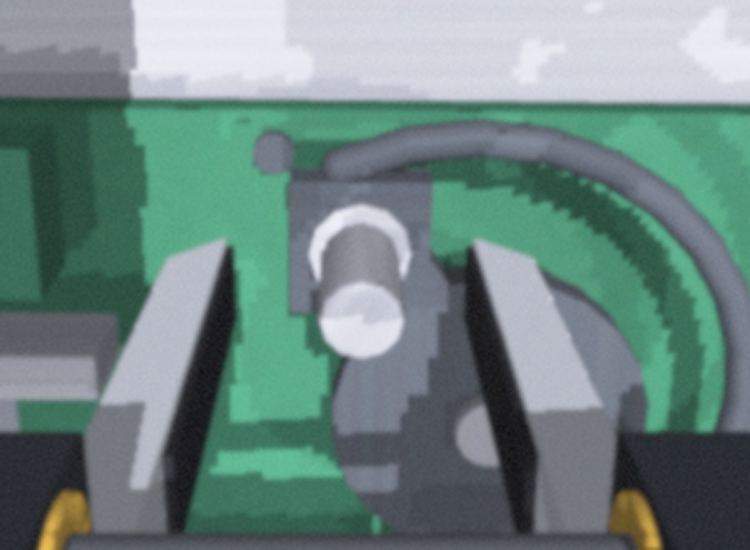

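>>> drive_tool(
  fingers=[50, 15, 10, 10, 10],
  delta_pos=[
    [0, 0.15, 0.2],
    [0, 0, 0],
    [0, 0, 0],
    [0, 0, 0],
    [0, 0, 0],
  ],
  turn=[0, 0, 0, 0, 0],
  force=15,
)

```text
clock: 6.7
tcp_pos: [483.0, 77.3, 48.5]
orientation: [[-1.0, -0.0, 0.0], [-0.0, 1.0, 0.0], [-0.0, 0.0, -1.0]]
wrist_force: [0.8, 0.1, 1.9]
finger_gap: 15.9
```

>>> drive_tool(
  fingers=[10, 10, 10, 10, 10],
  delta_pos=[
    [0, 0, 0],
    [0, 0, -1.5],
    [0, 0, -1.5],
    [0, 0, -1.5],
    [0, 0, -0.5],
  ],
  turn=[0, 0, 0, 0, 0],
  force=30,
)

```text
clock: 7.32
tcp_pos: [483.7, 77.5, 100.0]
orientation: [[-1.0, -0.0, 0.002], [-0.0, 1.0, 0.001], [-0.002, 0.001, -1.0]]
wrist_force: [0.2, -0.2, -0.5]
finger_gap: 15.4
```

>>> drive_tool(
  fingers=[10, 10, 10, 10, 10],
  delta_pos=[
    [0, -3.0, 0],
    [0, -3.0, 0],
    [0, -2.9, 0],
    [0, 0, 0],
    [0, 0, 0],
  ],
  turn=[0, 0, 0, 0, 0],
)

```text
clock: 7.95
tcp_pos: [483.0, -10.7, 98.5]
orientation: [[-1.0, -0.001, -0.0], [-0.001, 1.0, 0.001], [0.0, 0.001, -1.0]]
wrist_force: [0.5, 0.5, 0.0]
finger_gap: 15.4
```

```bash
python3 - <<'E'
from h import *
s=snap("wrist","w4")
st=ctrl.get_state();p=np.array(st["tcp_pos"]);print(p,st["wrist_force"])
a=s["pixels"][180:400,180:480,::-1];cv2.imwrite("pics/w4c.png",cv2.resize(a,None,fx=2.5,fy=2.5,interpolation=cv2.INTER_CUBIC))
E
```

```text
[482.95208312 -10.2695705   98.47236305] [ 0.76851471 -0.07544861 -0.57197726]
```

View pics/w4c.png

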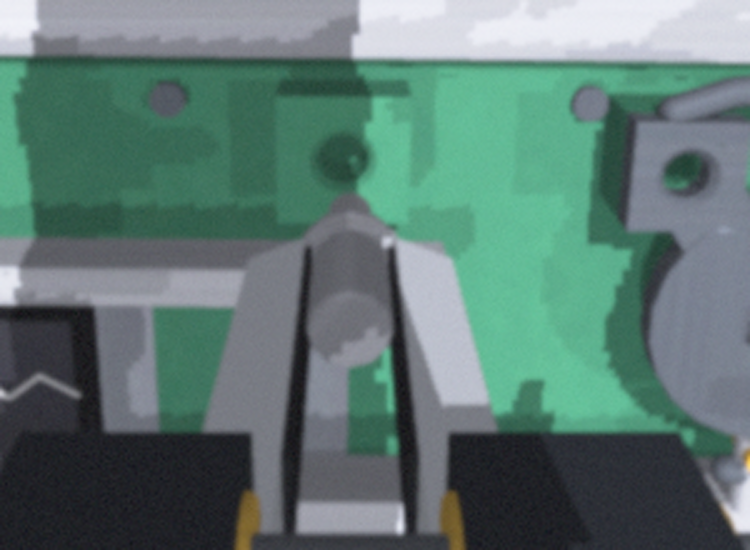

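```bash
python3 - <<'E'
from h import *
s=snap("wrist")
w=lambda u,v:(180+u/2.5,180+v/2.5)
p=np.array(ctrl.get_state()["tcp_pos"])
e=atz(s,*w(687,172),42);r=atz(s,*w(342,160),32);print(e,r,r-e)
for dz in (-34,-6,-4,24): q=proj(s,p+[0,0,dz]);print(dz,(q-180)*2.5)
E
```

```text
[477.84343078  79.32606182  42.        ] [477.98568461 -10.49244306  32.        ] [  0.14225383 -89.81850488 -10.        ]
-34 [342.41236584 222.18315853]
-6 [341.70046576 271.69721842]
-4 [341.64236492 275.73947033]
24 [340.69528378 341.65689752]
```

>>> drive_tool(
  fingers=[10, 10, 10, 10, 10],
  delta_pos=[
    [0, -0.15, 1.0],
    [0, 0, 1.2],
    [0, 0, 1.0],
    [0, 0, 0.6],
    [0, 0, 0],
  ],
  turn=[0, 0, 0, 0, 0],
)

```text
clock: 8.68
tcp_pos: [482.5, -13.2, 59.8]
orientation: [[-1.0, -0.0, -0.001], [-0.0, 1.0, 0.0], [0.001, 0.0, -1.0]]
wrist_force: [0.0, -1.4, -0.2]
finger_gap: 15.3
```

```bash
python3 - <<'E'
from h import *
s=snap("wrist","w5")
st=ctrl.get_state();p=np.array(st["tcp_pos"]);print(p,st["wrist_force"])
a=s["pixels"][180:400,180:480,::-1];cv2.imwrite("pics/w5c.png",cv2.resize(a,None,fx=2.5,fy=2.5,interpolation=cv2.INTER_CUBIC))
E
```

```text
[482.85142309 -13.23558374  60.22277831] [-0.4143715  -0.15562215 -0.06844025]
```

View pics/w5c.png

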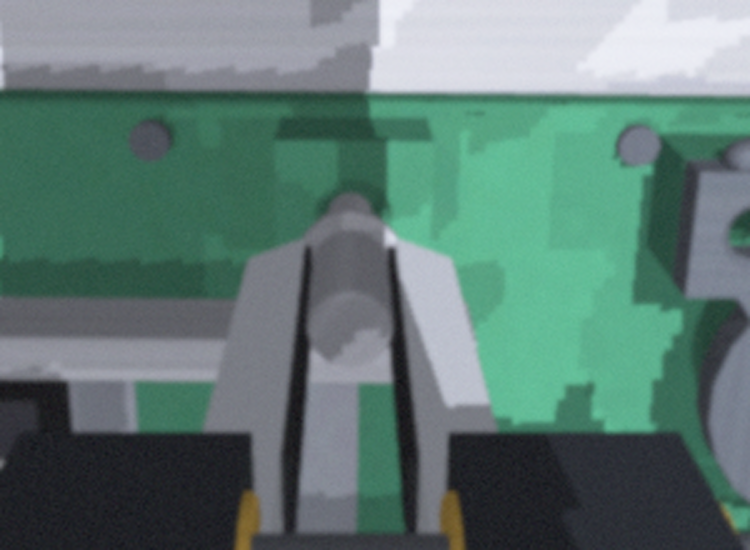

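>>> drive_tool(
  fingers=[10, 10, 10, 10, 10],
  delta_pos=[
    [0, 0, 0.5],
    [0, 0, 0.5],
    [0, 0, 0.2],
    [0, 0, 0],
    [0, 0, 0],
  ],
  turn=[0, 0, 0, 0, 0],
)

```text
clock: 9.35
tcp_pos: [483.0, -13.2, 48.5]
orientation: [[-1.0, -0.0, 0.0], [-0.0, 1.0, 0.0], [-0.0, 0.0, -1.0]]
wrist_force: [-0.0, -1.2, -0.4]
finger_gap: 15.5
```

>>> drive_tool(
  fingers=[10, 45, 45, 45, 45],
  delta_pos=[
    [0, 0, 0.1],
    [0, 0, 0],
    [0, 0, 0],
    [0, 0, -2.5],
    [0, 0, -4.0],
  ],
  turn=[0, 0, 0, 0, 0],
)

```text
clock: 9.98
tcp_pos: [481.9, -13.2, 112.3]
orientation: [[-1.0, -0.0, -0.003], [-0.0, 1.0, -0.0], [0.003, -0.0, -1.0]]
wrist_force: [-0.6, 0.1, -0.4]
finger_gap: 42.1
```

```bash
python3 - <<'E'
from h import *
s=snap("wrist","w6")
st=ctrl.get_state();p=np.array(st["tcp_pos"]);print(p,st["wrist_force"])
a=s["pixels"][140:460,140:540,::-1];cv2.imwrite("pics/w6c.png",cv2.resize(a,None,fx=1.8,fy=1.8,interpolation=cv2.INTER_CUBIC))
E
```

```text
[485.21289927 -13.3850704  117.11526656] [ 0.83175046 -1.11783683  1.79301865]
```

View pics/w6c.png

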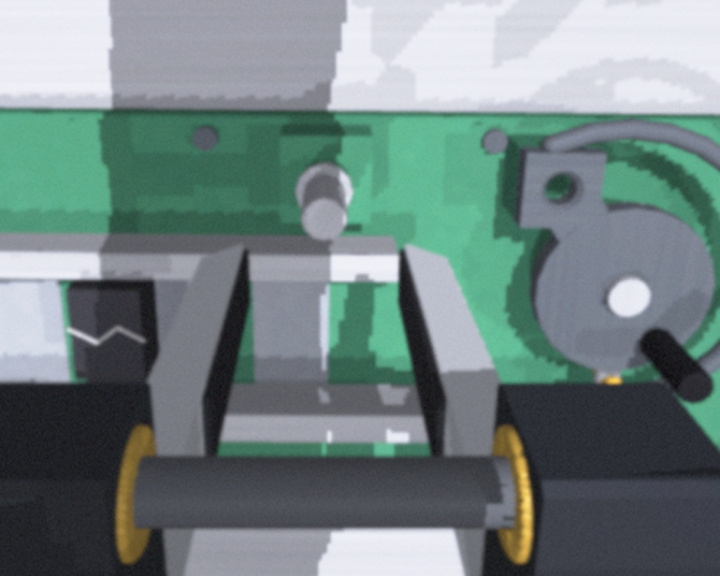

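```bash
python3 - <<'E'
from h import *
s=snap("wrist")
p=np.array(ctrl.get_state()["tcp_pos"]);print(p)
w=lambda u,v:(140+u/1.8,140+v/1.8)
h=atz(s,*w(562,187),42);a=atz(s,*w(629,297),44);t=atz(s,*w(692,380),76);b=atz(s,*w(655,342),42);pr=atz(s,*w(323,218),73)
print(h,a,t,b,pr)
print(a-h,np.linalg.norm(a-h),t-h,np.linalg.norm((t-h)[:2]))
E
```

```text
[485.47981784 -13.32982485 115.52247241]
[483.42792245  80.9260569   42.        ] [529.82981697 112.36978572  44.        ] [547.34475162 124.62864396  76.        ] [551.80806008 127.10352795  42.        ] [484.36906564 -11.8671567   73.        ]
[46.40189452 31.44372882  2.        ] 56.08782307106966 [63.91682917 43.70258706 34.        ] 77.42917516756366
```

>>> drive_tool(
  fingers=[45, 45, 45, 45, 45],
  delta_pos=[
    [-1.6, 3.4, 0],
    [-1.6, 3.4, 0],
    [-1.6, 3.4, 0],
    [-1.65, 3.25, 0],
    [0, 0, 0],
  ],
  turn=[0, 0, 0, 0, 0],
)

```text
clock: 10.7
tcp_pos: [547.9, 124.8, 111.5]
orientation: [[-1.0, -0.005, 0.0], [-0.005, 1.0, 0.002], [-0.0, 0.002, -1.0]]
wrist_force: [0.1, -0.5, 0.7]
finger_gap: 42.4
```

```bash
python3 - <<'E'
from h import *
s=snap("wrist","w7")
st=ctrl.get_state();p=np.array(st["tcp_pos"]);print(p,st["wrist_force"])
a=s["pixels"][140:460,140:540,::-1];cv2.imwrite("pics/w7c.png",cv2.resize(a,None,fx=1.8,fy=1.8,interpolation=cv2.INTER_CUBIC))
E
```

```text
[546.99677292 122.33379372 111.51207892] [-0.14953775 -0.03990635  0.34097174]
```

View pics/w7c.png

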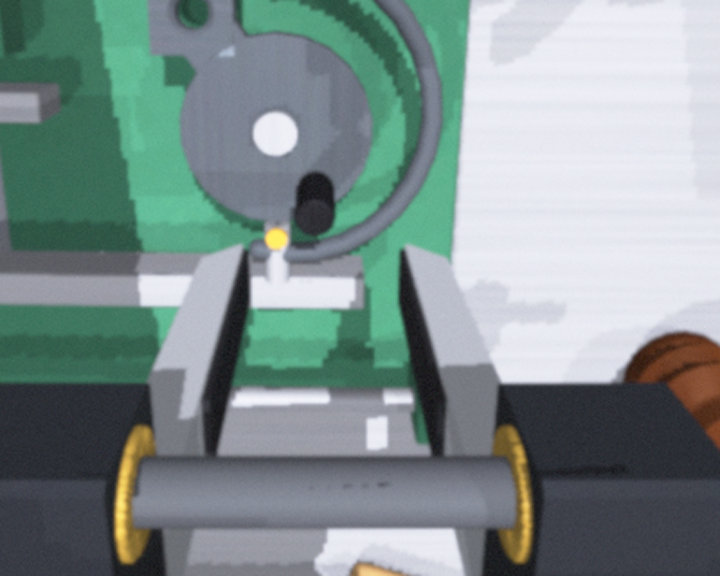

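>>> drive_tool(
  fingers=[45, 45, 45, 45, 45],
  delta_pos=[
    [0, -0.2, 1.7],
    [0, 0, 2.0],
    [0, 0, 1.7],
    [0, 0, 1.2],
    [0, 0, 0],
  ],
  turn=[0, 0, 0, 0, 0],
)

```text
clock: 11.38
tcp_pos: [546.6, 118.7, 45.5]
orientation: [[-1.0, 0.0, -0.002], [0.0, 1.0, -0.001], [0.002, -0.001, -1.0]]
wrist_force: [0.5, -1.0, 0.3]
finger_gap: 42.6
```

```bash
python3 - <<'E'
from h import *
s=snap("wrist","w8")
st=ctrl.get_state();p=np.array(st["tcp_pos"]);print(p,st["wrist_force"])
print((proj(s,p+[0,0,30])-140)*1.8)
a=s["pixels"][140:460,140:540,::-1];cv2.imwrite("pics/w8c.png",cv2.resize(a,None,fx=1.8,fy=1.8,interpolation=cv2.INTER_CUBIC))
E
```

```text
[547.2667945  118.98373205  46.21519649] [ 0.42707296 -0.87198106  0.67748204]
[317.67265054 333.59514193]
```

View pics/w8c.png

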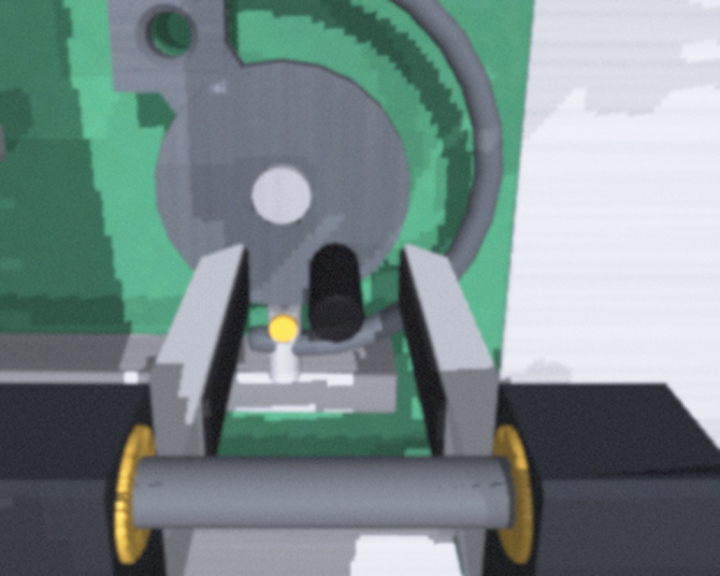

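>>> drive_tool(
  fingers=[45, 20, 8, 8, 8],
  delta_pos=[
    [0.2, 0.25, 0],
    [0, 0, 0],
    [0, 0, 0],
    [0, 0, 0],
    [0, 0, 0],
  ],
  turn=[0, 0, 0, 0, 0],
  force=25,
)

```text
clock: 12.05
tcp_pos: [545.5, 121.8, 46.6]
orientation: [[-1.0, -0.0, 0.0], [-0.0, 1.0, 0.0], [-0.0, 0.0, -1.0]]
wrist_force: [0.3, -0.3, 0.9]
finger_gap: 13.4
```

```bash
python3 - <<'E'
from h import *
s=snap("wrist","w9")
st=ctrl.get_state();p=np.array(st["tcp_pos"]);print(p,st["wrist_force"],st["finger_gap"])
a=s["pixels"][140:460,140:540,::-1];cv2.imwrite("pics/w9c.png",cv2.resize(a,None,fx=1.8,fy=1.8,interpolation=cv2.INTER_CUBIC))
E
```

```text
[545.54458622 121.80372456  46.6158477 ] [0.01835584 0.23997722 1.62367626] 13.527516729050362
```

View pics/w9c.png

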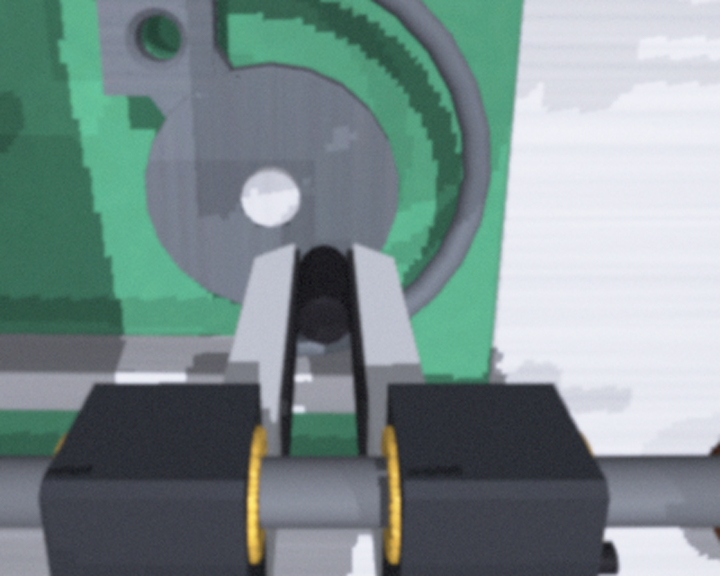

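```bash
python3 - <<'E'
import numpy as np
a=np.radians(34.7-9*np.arange(21));p=26*np.c_[np.cos(a),np.sin(a)]
d=np.diff(p,axis=0)/10
for i in range(4): print([[round(-x,2),round(y,2),0] for x,y in d[5*i:5*i+5]])
E
```

```text
[[np.float64(-0.21), np.float64(-0.35), 0], [np.float64(-0.15), np.float64(-0.38), 0], [np.float64(-0.09), np.float64(-0.4), 0], [np.float64(-0.02), np.float64(-0.41), 0], [np.float64(0.04), np.float64(-0.41), 0]]
[[np.float64(0.1), np.float64(-0.39), 0], [np.float64(0.16), np.float64(-0.37), 0], [np.float64(0.22), np.float64(-0.34), 0], [np.float64(0.27), np.float64(-0.3), 0], [np.float64(0.32), np.float64(-0.26), 0]]
[[np.float64(0.35), np.float64(-0.21), 0], [np.float64(0.38), np.float64(-0.15), 0], [np.float64(0.4), np.float64(-0.09), 0], [np.float64(0.41), np.float64(-0.02), 0], [np.float64(0.41), np.float64(0.04), 0]]
[[np.float64(0.39), np.float64(0.1), 0], [np.float64(0.37), np.float64(0.16), 0], [np.float64(0.34), np.float64(0.22), 0], [np.float64(0.3), np.float64(0.27), 0], [np.float64(0.26), np.float64(0.32), 0]]
```

>>> drive_tool(
  fingers=[8, 8, 8, 8, 8],
  delta_pos=[
    [-0.21, -0.35, 0],
    [-0.15, -0.38, 0],
    [-0.09, -0.4, 0],
    [-0.02, -0.41, 0],
    [0.04, -0.41, 0],
  ],
  turn=[0, 0, 0, 0, 0],
)

```text
clock: 12.72
tcp_pos: [553.6, 108.7, 46.7]
orientation: [[-1.0, -0.003, 0.008], [-0.003, 1.0, 0.008], [-0.008, 0.008, -1.0]]
wrist_force: [6.9, 12.7, -8.8]
finger_gap: 13.6
```

>>> drive_tool(
  fingers=[8, 8, 8, 8, 8],
  delta_pos=[
    [0, 0, 0],
    [0, 0, 0],
    [0, 0, 0],
    [0, 0, 0],
    [0, 0, 0],
  ],
  turn=[0, 0, 0, 0, 0],
)

```text
clock: 13.35
tcp_pos: [553.9, 107.7, 46.7]
orientation: [[-1.0, -0.002, 0.008], [-0.002, 1.0, 0.006], [-0.008, 0.006, -1.0]]
wrist_force: [6.4, 9.6, -6.7]
finger_gap: 13.2
```

```bash
python3 - <<'E'
from h import *
s=snap("wrist","w10")
st=ctrl.get_state();p=np.array(st["tcp_pos"]);print(p,st["wrist_force"],st["finger_gap"])
a=s["pixels"][140:460,140:540,::-1];cv2.imwrite("pics/w10c.png",cv2.resize(a,None,fx=1.8,fy=1.8,interpolation=cv2.INTER_CUBIC))
E
```

```text
[553.92247708 107.65370474  46.71131157] [ 6.84424895  9.94140052 -6.20423106] 13.560135748349776
```

View pics/w10c.png

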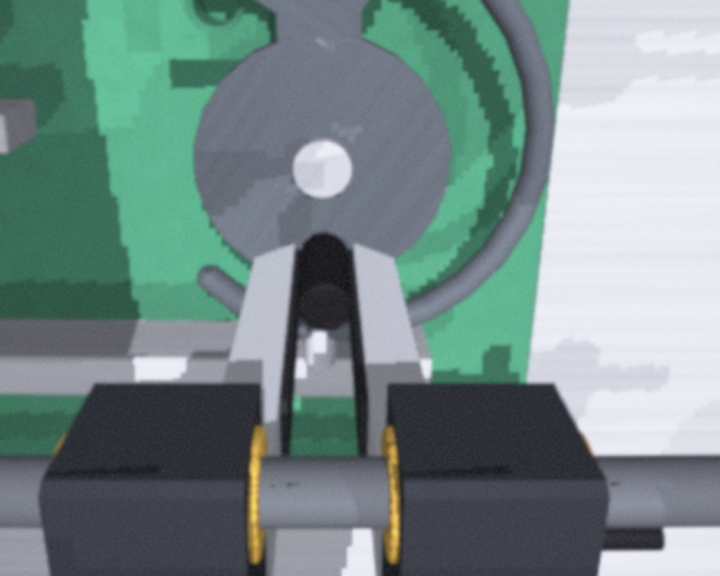

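```bash
python3 - <<'E'
from h import *
s=snap("wrist")
p=np.array(ctrl.get_state()["tcp_pos"]);print(p)
w=lambda u,v:(140+u/1.8,140+v/1.8)
print("axis",atz(s,*w(323,169),44),"stud top",atz(s,*w(323,307),76),"stud base",atz(s,*w(323,250),46), (proj(s,p+[0,0,30])-140)*1.8)
E
```

```text
[553.92131668 107.65657423  46.71066773]
axis [522.77678033 109.11301056  44.        ] stud top [547.80507158 108.97002112  76.        ] stud base [546.06602027 109.15721151  46.        ] [317.55588872 330.94057748]
```

```bash
python3 - <<'E'
import numpy as np
a=np.radians(-12-10*np.arange(1,16));p=np.array([526.5,107.3])+26*np.c_[np.cos(a),np.sin(a)]
d=np.diff(np.r_[[[549.7,102.3]],p],axis=0)/10
for i in range(3): print([[float(round(-x,2)),float(round(y,2)),0] for x,y in d[5*i:5*i+5]],p[5*i+4])
E
```

```text
[[-0.09, -0.47, 0], [0.21, -0.4, 0], [0.27, -0.36, 0], [0.33, -0.31, 0], [0.38, -0.25, 0]] [538.70626063  84.34336259]
[[0.42, -0.18, 0], [0.44, -0.1, 0], [0.45, -0.02, 0], [0.45, 0.06, 0], [0.43, 0.13, 0]] [516.76022857  83.19321978]
[[0.4, 0.21, 0], [0.36, 0.27, 0], [0.31, 0.33, 0], [0.25, 0.38, 0], [0.18, 0.42, 0]] [501.77253058  99.26555815]
```

>>> drive_tool(
  fingers=[8, 8, 8, 8, 8],
  delta_pos=[
    [-0.09, -0.47, 0],
    [0.21, -0.4, 0],
    [0.27, -0.36, 0],
    [0.33, -0.31, 0],
    [0.38, -0.25, 0],
  ],
  turn=[0, 0, 0, 0, 0],
  force=40,
)

```text
clock: 14.08
tcp_pos: [548.1, 84.9, 46.9]
orientation: [[-1.0, 0.0, 0.017], [0.0, 1.0, 0.002], [-0.017, 0.002, -1.0]]
wrist_force: [13.0, -0.7, -11.4]
finger_gap: 9.3
```

```bash
python3 - <<'E'
from h import *
s=snap("wrist","w11")
st=ctrl.get_state();p=np.array(st["tcp_pos"]);print(p,st["wrist_force"],st["finger_gap"])
a=s["pixels"][140:460,140:540,::-1];cv2.imwrite("pics/w11c.png",cv2.resize(a,None,fx=1.8,fy=1.8,interpolation=cv2.INTER_CUBIC))
E
```

```text
[545.84800136  83.1686861   46.84630842] [ 7.16534125 -3.80092937 -4.65790623] 8.285799332704539
```

View pics/w11c.png

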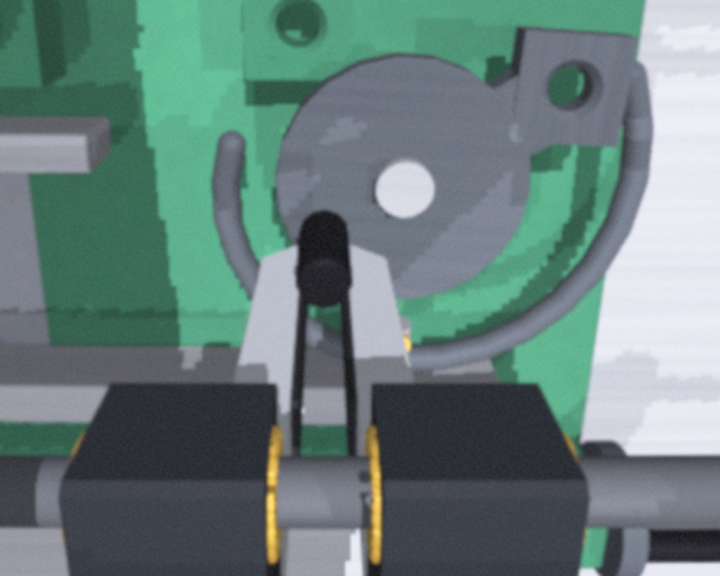

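```bash
python3 - <<'E'
from h import *
s=snap("wrist")
st=ctrl.get_state();p=np.array(st["tcp_pos"]);print(p,np.round(st["q"],2))
w=lambda u,v:(140+u/1.8,140+v/1.8)
print("axis",atz(s,*w(405,190),44),"stud top",atz(s,*w(324,284),76),"stud base",atz(s,*w(323,235),46),"ear hole",atz(s,*w(569,85),42))
E
```

```text
[544.63237455  82.57233981  46.84776238] [-0.25  0.71  0.07  1.94 -0.09  0.48  1.45]
axis [520.83515065 107.45738898  44.        ] stud top [533.49212522  84.94234515  76.        ] stud base [533.46549176  84.69357591  46.        ] ear hole [491.79944452 150.65762787  42.        ]
```

>>> drive_tool(
  fingers=[8, 30, 30, 30, 30],
  delta_pos=[
    [0, 0, 0],
    [-0.3, 0, 0],
    [0, 0, -2.0],
    [0, 0, -2.5],
    [0, 0, -1.0],
  ],
  turn=[0, 0, 0, 0, 0],
  force=25,
)

```text
clock: 14.8
tcp_pos: [542.0, 84.6, 102.5]
orientation: [[-1.0, -0.0, 0.001], [-0.0, 1.0, 0.0], [-0.001, 0.0, -1.0]]
wrist_force: [-0.2, 0.1, 0.4]
finger_gap: 27.8
```

>>> drive_tool(
  fingers=[40, 40, 40, 40, 40],
  delta_pos=[
    [0.4, 0, 0],
    [0, 0, 0],
    [0, 0, 0],
    [0, 0, 0],
    [0, 0, 0],
  ],
  turn=[0, -0.187, -0.187, -0.187, -0.187],
)

```text
clock: 15.42
tcp_pos: [536.4, 84.3, 100.3]
orientation: [[-0.728, -0.685, -0.003], [-0.685, 0.728, -0.0], [0.002, 0.002, -1.0]]
wrist_force: [-0.2, -0.2, 0.7]
finger_gap: 37.2
```

>>> drive_tool(
  fingers=[40, 40, 40, 40, 40],
  delta_pos=[
    [0, 0, 0],
    [0, 0, 0],
    [0, 0, 0],
    [0, 0, 0],
    [0, 0, 0],
  ],
  turn=[-0.187, -0.187, -0.187, 0, 0],
)

```text
clock: 16.05
tcp_pos: [537.1, 84.2, 100.9]
orientation: [[-0.262, -0.965, -0.001], [-0.965, 0.262, -0.0], [0.0, 0.001, -1.0]]
wrist_force: [0.1, 0.1, -0.0]
finger_gap: 37.8
```

```bash
cat >> h.py <<'E'
def crop(s,fn,u0,v0,u1,v1,f):
    a=s["pixels"][v0:v1,u0:u1,::-1];cv2.imwrite("pics/"+fn+".png",cv2.resize(a,None,fx=f,fy=f,interpolation=cv2.INTER_CUBIC))
E
python3 - <<'E'
from h import *
s=snap("wrist","w12")
st=ctrl.get_state();p=np.array(st["tcp_pos"]);print(p,np.round(st["q"],2),np.round(st["orientation"],3))
crop(s,"w12c",140,140,540,460,1.8)
E
```

```text
[537.26451641  84.31158028 101.02614874] [-0.01  0.64 -0.29  1.91  0.29  0.64  2.39] [[-0.261 -0.965 -0.001]
 [-0.965  0.261 -0.   ]
 [ 0.     0.001 -1.   ]]
```

View pics/w12c.png

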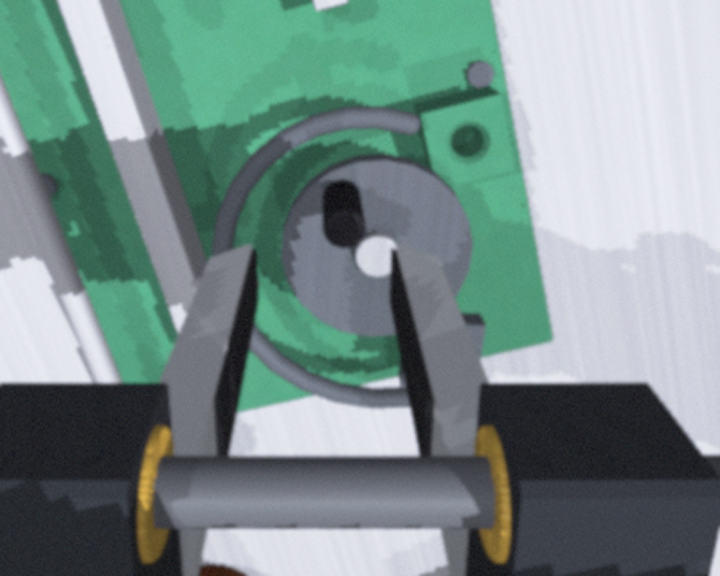

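```bash
python3 - <<'E'
from h import *
s=snap("wrist")
st=ctrl.get_state();p=np.array(st["tcp_pos"])
w=lambda u,v:(140+u/1.8,140+v/1.8)
R=np.array(st["orientation"])
for n,u,v,z in [("axis",376,257,44),("stud",343,228,76),("base",341,196,42)]:
  q=atz(s,*w(u,v),z);print(n,q,R.T@(q-p))
print((proj(s,p)-140)*1.8,(proj(s,p+R@[8,0,0])-140)*1.8)
E
```

```text
axis [522.81673806 110.13191504  44.        ] [-21.07364274  20.75706597  57.18575726]
stud [529.42831064  83.34250245  76.        ] [ 3.08179344  7.41707061 25.1866175 ]
base [529.42927341  84.25323899  42.        ] [ 2.19022089  7.6337495  59.18643501]
[319.20609824 270.80098896] [319.14682377 244.66928174]
```

>>> drive_tool(
  fingers=[40, 40, 40, 40, 40],
  delta_pos=[
    [0.2, 0.58, 0],
    [0, 0, 2.0],
    [0, 0, 2.0],
    [0, 0, 1.4],
    [0, 0, 0],
  ],
  turn=[0, 0, 0, 0, 0],
)

```text
clock: 16.77
tcp_pos: [530.7, 83.9, 46.6]
orientation: [[-0.259, -0.966, -0.002], [-0.966, 0.259, -0.001], [0.001, 0.002, -1.0]]
wrist_force: [0.2, -0.0, 0.1]
finger_gap: 37.5
```

>>> drive_tool(
  fingers=[20, 8, 8, 8, 8],
  delta_pos=[
    [0, 0, 0],
    [0, 0, 0],
    [0, 0, 0],
    [0, 0, 0],
    [0, 0, 0],
  ],
  turn=[0, 0, 0, 0, 0],
  force=40,
)

```text
clock: 17.4
tcp_pos: [531.2, 84.4, 47.9]
orientation: [[-0.258, -0.966, -0.0], [-0.966, 0.258, 0.0], [-0.0, 0.0, -1.0]]
wrist_force: [-2.7, 1.9, 6.5]
finger_gap: 13.3
```

```bash
python3 - <<'E'
from h import *
s=snap("wrist","w13")
st=ctrl.get_state();p=np.array(st["tcp_pos"]);print(p,st["wrist_force"],st["finger_gap"])
crop(s,"w13c",140,140,540,460,1.8)
E
```

```text
[531.18438374  84.37052586  47.97536372] [-3.48449974  1.67111034  6.37706747] 13.144191156481932
```

View pics/w13c.png

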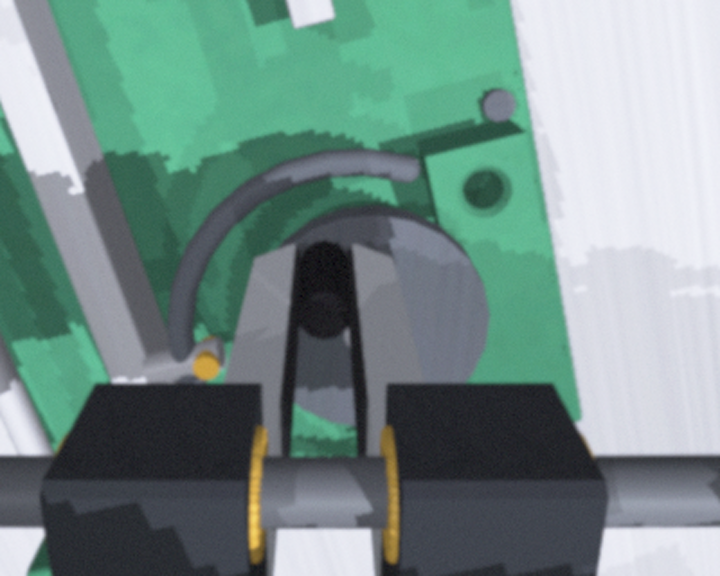

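```bash
cat > arc.py <<'E'
import numpy as np,sys
def arc(c,r,a0,a1,n,start,yaw):
    # yaw = angle of tool y, deg
    a=np.radians(np.linspace(a0,a1,n+1)[1:]);p=np.array(c)+r*np.c_[np.cos(a),np.sin(a)]
    d=np.diff(np.r_[[start],p],axis=0)/10
    y=np.array([np.cos(np.radians(yaw)),np.sin(np.radians(yaw))]);x=np.array([-y[1],y[0]])
    for i in range(0,n,5): print([[float(round(x@k,2)),float(round(y@k,2)),0] for k in d[i:i+5]],p[min(i+4,n-1)])
E
python3 -c "
from arc import *
arc((524.5,109.5),26,-75,-160,10,(531.2,84.4),165)"
```

```text
[[0.17, 0.34, 0], [0.11, 0.37, 0], [0.06, 0.38, 0], [0.0, 0.39, 0], [-0.06, 0.38, 0]] [512.49453606  86.43771834]
[[-0.11, 0.37, 0], [-0.16, 0.35, 0], [-0.21, 0.32, 0], [-0.26, 0.29, 0], [-0.3, 0.24, 0]] [500.06799186 100.60747627]
```

>>> drive_tool(
  fingers=[8, 8, 8, 8, 8],
  delta_pos=[
    [0.17, 0.34, -0.1],
    [0.11, 0.37, 0],
    [0.06, 0.38, 0],
    [0, 0.39, 0],
    [-0.06, 0.38, 0],
  ],
  turn=[0, 0, 0, 0, 0],
)

```text
clock: 18.08
tcp_pos: [518.5, 80.9, 48.0]
orientation: [[-0.264, -0.965, 0.008], [-0.965, 0.264, -0.004], [0.002, -0.009, -1.0]]
wrist_force: [12.0, -12.1, -12.7]
finger_gap: 13.3
```

>>> drive_tool(
  fingers=[8, 8, 8, 8, 8],
  delta_pos=[
    [-0.11, 0.37, 0],
    [-0.16, 0.35, 0],
    [0, 0, 0],
    [0, 0, 0],
    [0, 0, 0],
  ],
  turn=[0, 0, 0, 0, 0],
)

```text
clock: 18.7
tcp_pos: [509.7, 81.5, 48.0]
orientation: [[-0.267, -0.964, 0.003], [-0.964, 0.267, -0.009], [0.008, -0.005, -1.0]]
wrist_force: [7.6, -15.3, -7.4]
finger_gap: 13.6
```

```bash
python3 - <<'E'
from h import *
s=snap("wrist","w14")
st=ctrl.get_state();p=np.array(st["tcp_pos"]);print(p,st["wrist_force"],st["finger_gap"])
crop(s,"w14c",140,140,540,460,1.8)
E
```

```text
[509.66589004  81.50678964  48.01316213] [  8.92488489 -15.94603197  -7.57205574] 13.038373542386447
```

View pics/w14c.png

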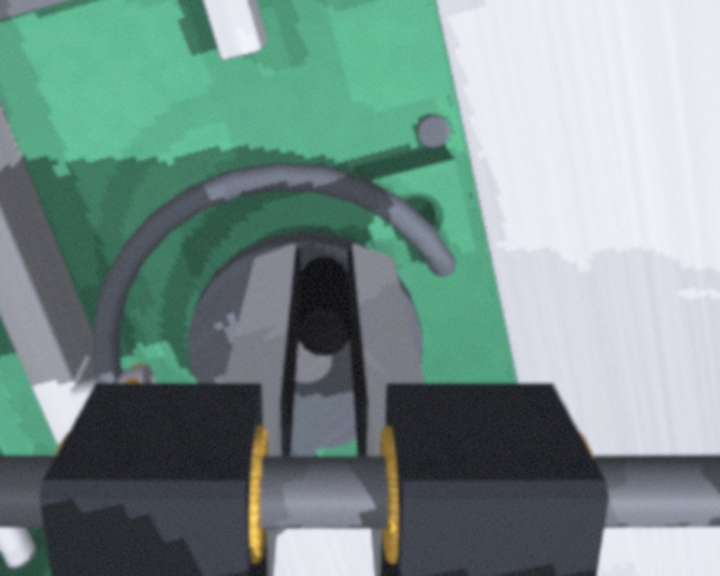

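>>> drive_tool(
  fingers=[8, 8, 8, 8, 8],
  delta_pos=[
    [0, 0, 0],
    [0, 0, 0],
    [0, 0, 0],
    [0, 0.4, 0],
    [0, 0.4, 0],
  ],
  turn=[0.17, 0.17, 0.17, 0, 0],
)

```text
clock: 19.38
tcp_pos: [499.2, 90.4, 48.0]
orientation: [[-0.7, -0.714, -0.004], [-0.714, 0.7, -0.007], [0.008, -0.002, -1.0]]
wrist_force: [3.4, -14.1, -3.7]
finger_gap: 13.1
```

>>> drive_tool(
  fingers=[8, 8, 8, 8, 8],
  delta_pos=[
    [0, 0.4, 0],
    [0, 0.3, 0],
    [0, 0, 0],
    [0, 0, 0],
    [0, 0, 0],
  ],
  turn=[0, 0, 0, 0, 0],
)

```text
clock: 20.0
tcp_pos: [499.2, 90.5, 48.0]
orientation: [[-0.704, -0.71, 0.003], [-0.71, 0.704, -0.01], [0.005, -0.01, -1.0]]
wrist_force: [8.5, -19.6, -9.3]
finger_gap: 13.3
```

```bash
python3 - <<'E'
from h import *
s=snap("wrist","w15")
st=ctrl.get_state();p=np.array(st["tcp_pos"]);print(p,st["wrist_force"],st["finger_gap"])
crop(s,"w15c",140,140,540,460,1.8)
t=snap("top");crop(t,"t15c",230,200,480,330,3)
E
```

```text
[499.20555203  90.49599516  47.98549723] [  8.52156436 -21.10469595  -8.93158916] 12.994594603431977
```

View pics/w15c.png

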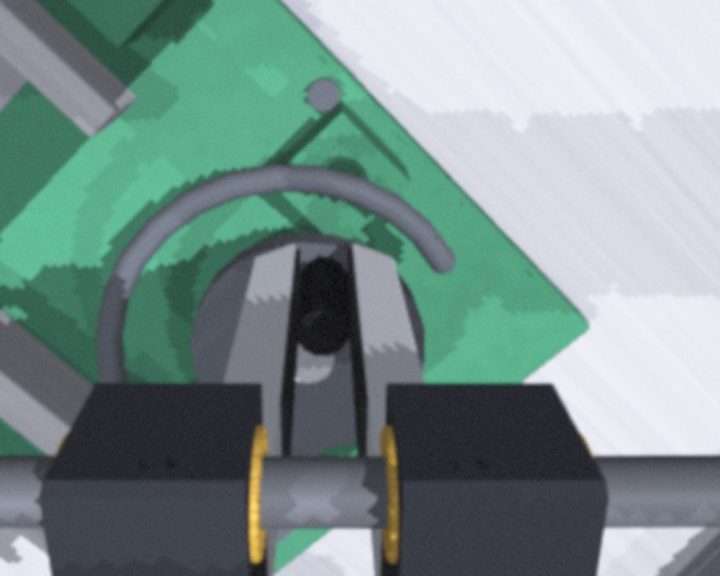

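View pics/t15c.png

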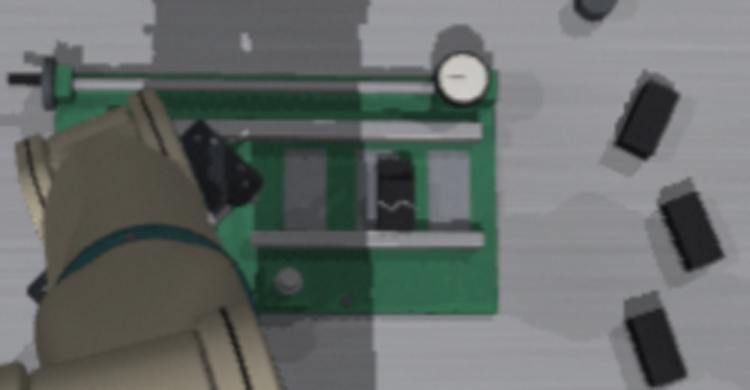

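>>> drive_tool(
  fingers=[8, 40, 40, 40, 40],
  delta_pos=[
    [0, -0.9, 0],
    [0, 0, 0],
    [0, 0, 0],
    [0, 0, -2.5],
    [0, 0, -4.0],
  ],
  turn=[0, 0, 0, 0, 0],
)

```text
clock: 20.72
tcp_pos: [501.6, 95.3, 113.4]
orientation: [[-0.696, -0.718, -0.002], [-0.718, 0.696, -0.0], [0.001, 0.001, -1.0]]
wrist_force: [0.9, 0.4, 0.1]
finger_gap: 37.8
```

>>> drive_tool(
  fingers=[70, 70, 70, 70, 70],
  delta_pos=[
    [0, 0, -3.0],
    [0, 0, 0],
    [0, 0, 0],
    [0, 0, 0],
    [0, 0, 0],
  ],
  turn=[0.16, 0.16, 0.16, 0.16, 0.16],
)

```text
clock: 21.35
tcp_pos: [502.6, 95.5, 143.7]
orientation: [[-1.0, 0.005, 0.001], [0.005, 1.0, 0.001], [-0.001, 0.001, -1.0]]
wrist_force: [0.2, -0.4, -0.4]
finger_gap: 65.9
```

```bash
python3 - <<'E'
from h import *
s=snap("wrist","w16")
st=ctrl.get_state();p=np.array(st["tcp_pos"]);print(st["clock"],p,st["wrist_force"],st["finger_gap"],np.round(st["orientation"],3))
print(find(s,"worn_mid","wrist"))
E
```

```text
21.4 [502.55205323  95.55335873 143.64665838] [-0.18000261  1.32688789  0.41000028] 66.0048820544168 [[-1.     0.009  0.001]
 [ 0.009  1.     0.   ]
 [-0.001  0.    -1.   ]]
[(0.59, [549.0, -93.0, 43.0], [83.0, 293.0]), (0.55, [530.0, 25.0, 16.0], [235.0, 258.0])]
```

View pics/w16.png

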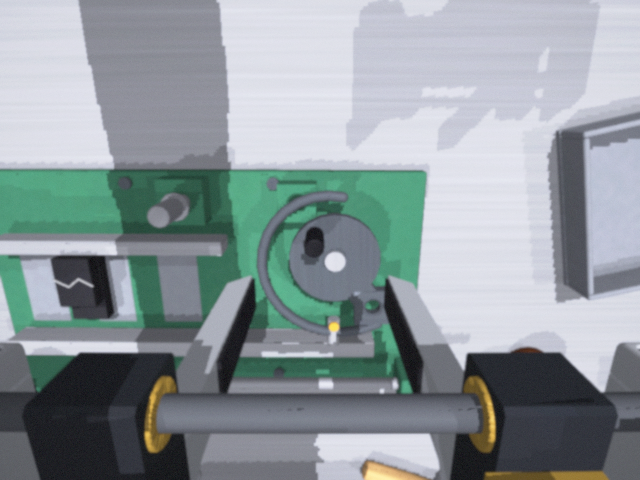

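>>> drive_tool(
  fingers=[60, 60, 60, 60, 60],
  delta_pos=[
    [-1.1, -4.9, 0.6],
    [-1.1, -4.9, 0.6],
    [-1.1, -4.9, 0.6],
    [-1.1, -4.8, 0.7],
    [0, 0, 0],
  ],
  turn=[-0.007, 0, 0, 0, 0],
)

```text
clock: 22.08
tcp_pos: [547.4, -105.2, 118.1]
orientation: [[-1.0, -0.002, 0.0], [-0.002, 1.0, -0.002], [-0.0, -0.002, -1.0]]
wrist_force: [-0.6, 0.6, 0.3]
finger_gap: 56.3
```

```bash
python3 - <<'E'
from h import *
st=ctrl.get_state()
s=snap("wrist","w17")
p=np.array(st["tcp_pos"]);print(st["clock"],p,st["finger_gap"],np.round(st["orientation"],3))
print((proj(s,p)-140)*1.8,(proj(s,p+[-8,0,0])-140)*1.8)
crop(s,"w17c",140,140,540,460,1.8)
E
```

```text
22.075 [ 547.41947001 -105.18804763  118.05242914] 56.258755855238235 [[-1.    -0.002  0.   ]
 [-0.002  1.    -0.002]
 [-0.    -0.002 -1.   ]]
[317.67519277 276.42728096] [317.6843232  250.46002094]
```

View pics/w17c.png

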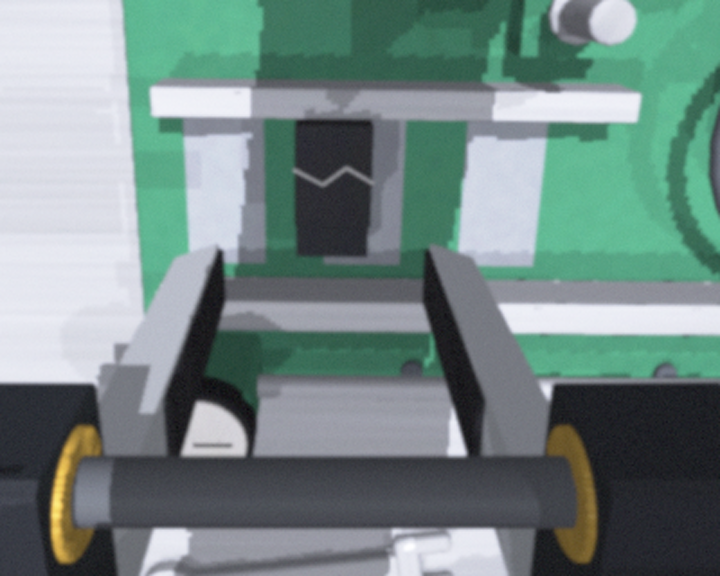

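```bash
python3 - <<'E'
from h import *
ctrl.snapshot("top")
st=ctrl.get_state()
s=snap("wrist","w18")
p=np.array(st["tcp_pos"]);print(st["clock"],p,np.array(ctrl.get_state()["tcp_pos"]))
crop(s,"w18c",140,140,540,460,1.8)
w=lambda u,v:(140+u/1.8,140+v/1.8)
E
```

```text
22.175 [547.12196486 -99.83471103 118.26791623] [547.17367094 -98.70154811 118.39666121]
```

View pics/w18c.png

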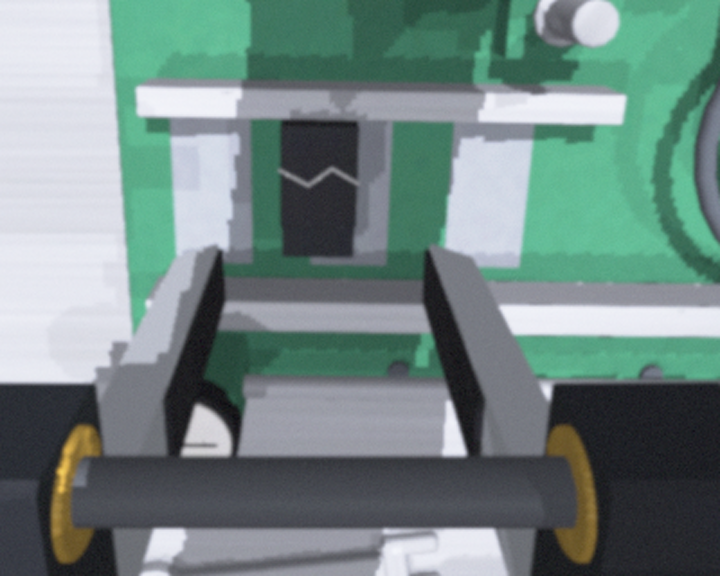

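>>> drive_tool(
  fingers=[60, 60, 60, 60, 60],
  delta_pos=[
    [0, -0.1, 2.5],
    [0, 0, 2.5],
    [0, 0, 2.5],
    [0, 0, 1.9],
    [0, 0, 0.6],
  ],
  turn=[0, 0, 0, 0, 0],
)

```text
clock: 22.85
tcp_pos: [546.7, -98.8, 17.7]
orientation: [[-1.0, -0.01, -0.002], [-0.01, 1.0, 0.001], [0.002, 0.001, -1.0]]
wrist_force: [0.4, 0.9, 0.7]
finger_gap: 56.3
```

>>> drive_tool(
  fingers=[40, 25, 25, 25, 25],
  delta_pos=[
    [0, 0, 0],
    [0, 0, 0],
    [0, 0, 0],
    [0, 0, 0],
    [0, 0, 0],
  ],
  turn=[0, 0, 0, 0, 0],
  force=25,
)

```text
clock: 23.48
tcp_pos: [547.9, -101.2, 19.2]
orientation: [[-1.0, -0.006, 0.001], [-0.006, 1.0, -0.0], [-0.001, -0.0, -1.0]]
wrist_force: [-0.4, 0.4, 6.5]
finger_gap: 29.7
```

>>> drive_tool(
  fingers=[25, 25, 25, 25, 25],
  delta_pos=[
    [0, 0, -1.0],
    [0, 0, -2.5],
    [0, 0, -3.0],
    [0, 0, -3.0],
    [0, 0, -1.5],
  ],
  turn=[0, 0, 0, 0, 0],
)

```text
clock: 24.1
tcp_pos: [547.4, -101.2, 130.0]
orientation: [[-1.0, -0.006, 0.001], [-0.006, 1.0, -0.0], [-0.001, -0.0, -1.0]]
wrist_force: [-0.6, -0.3, -1.4]
finger_gap: 30.1
```

```bash
python3 - <<'E'
from h import *
t=snap("top","t17")
for u,v in [(137,268),(193,262),(202,317),(146,327),(169.5,293.5)]: print(atz(t,u,v,35))
print(find(t,"tray","top",1))
st=ctrl.get_state();print(st["tcp_pos"],st["finger_gap"])
crop(t,"t17c",100,200,500,340,2)
E
```

```text
[541.30185642 450.42762748  35.        ]
[556.55526237 311.97221989  35.        ]
[422.8032727 284.7606782  35.       ]
[397.9584508 420.0332146  35.       ]
[479.06921427 366.36727568  35.        ]
[(0.78, [478.0, 376.0, 9.0], [169.0, 295.0])]
[ 547.90274894 -101.26679856  129.8130725 ] 29.79031383982085
```

View pics/t17c.png

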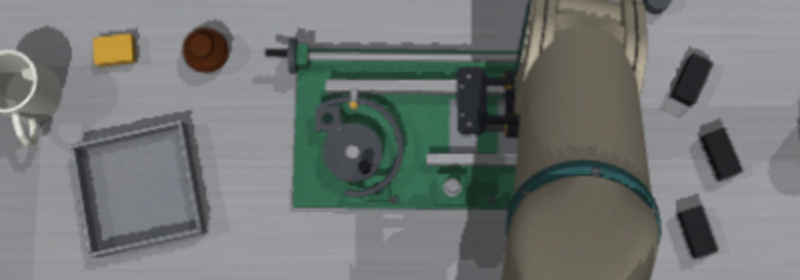

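>>> drive_tool(
  fingers=[25, 25, 25, 25, 25],
  delta_pos=[
    [0.75, 5.2, 0],
    [0.75, 5.2, 0],
    [0.75, 5.2, 0],
    [0.75, 5.2, 0],
    [0.75, 5.2, 0],
  ],
  turn=[0, 0, 0, 0, 0],
)

```text
clock: 24.82
tcp_pos: [506.8, 159.9, 127.2]
orientation: [[-1.0, -0.006, -0.002], [-0.006, 1.0, -0.001], [0.002, -0.001, -1.0]]
wrist_force: [0.2, 0.7, -0.5]
finger_gap: 29.6
```

>>> drive_tool(
  fingers=[25, 25, 25, 25, 25],
  delta_pos=[
    [0.75, 5.2, 0],
    [0.75, 5.2, 0],
    [0.75, 5.2, 0],
    [0.75, 5.2, 0],
    [0, 0.4, 0],
  ],
  turn=[0, 0, 0, 0, 0],
)

```text
clock: 25.45
tcp_pos: [473.5, 375.6, 126.6]
orientation: [[-1.0, -0.014, -0.003], [-0.014, 1.0, 0.001], [0.003, 0.001, -1.0]]
wrist_force: [0.5, -0.8, -1.9]
finger_gap: 29.8
```

>>> drive_tool(
  fingers=[25, 25, 25, 25, 25],
  delta_pos=[
    [0, 0, 0],
    [0, 0, 2.5],
    [0, 0, 3.0],
    [0, 0, 2.5],
    [0, 0, 1.5],
  ],
  turn=[0, 0, 0, 0, 0],
)

```text
clock: 26.08
tcp_pos: [477.0, 367.5, 32.0]
orientation: [[-1.0, -0.003, -0.002], [-0.003, 1.0, -0.003], [0.002, -0.003, -1.0]]
wrist_force: [-0.7, -0.3, -1.7]
finger_gap: 29.7
```

```bash
python3 - <<'E'
from h import *
st=ctrl.get_state();s=snap("wrist","w19");print(st["tcp_pos"],st["finger_gap"],st["wrist_force"])
E
```

```text
[476.95913708 367.50055412  31.96281241] 29.718575239272482 [-0.6595638  -0.32352188 -1.74860357]
```

View pics/w19.png

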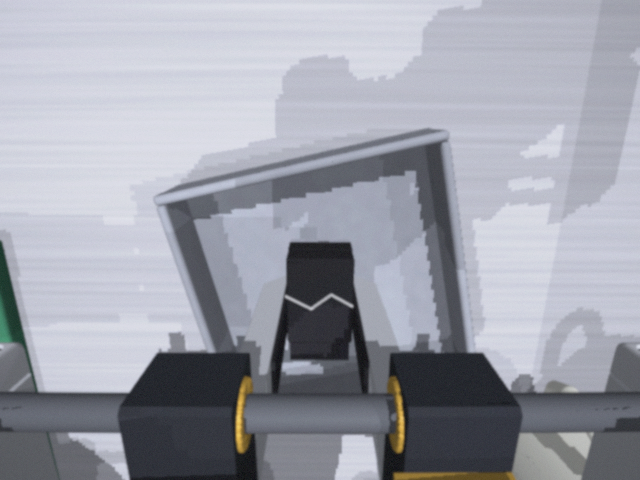

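>>> drive_tool(
  fingers=[25, 25, 25, 45, 45],
  delta_pos=[
    [0, 0, 1.0],
    [0, 0, 0.8],
    [0, 0, 0.1],
    [0, 0, 0],
    [0, 0, 0],
  ],
  turn=[0, 0, 0, 0, 0],
)

```text
clock: 26.75
tcp_pos: [477.2, 370.9, 15.0]
orientation: [[-1.0, -0.006, 0.001], [-0.006, 1.0, 0.001], [-0.001, 0.001, -1.0]]
wrist_force: [-0.4, -0.1, 0.1]
finger_gap: 41.9
```

>>> drive_tool(
  fingers=[45, 45, 60, 60, 60],
  delta_pos=[
    [0, 0, -2.0],
    [0, 0, -4.0],
    [0, 0, -5.0],
    [0, 0, -5.0],
    [0, -5.0, -2.0],
  ],
  turn=[0, 0, 0, 0, 0],
)

```text
clock: 27.38
tcp_pos: [478.2, 325.2, 199.2]
orientation: [[-1.0, -0.012, 0.006], [-0.012, 1.0, 0.007], [-0.006, 0.007, -1.0]]
wrist_force: [1.2, -0.6, -0.4]
finger_gap: 56.2
```

```bash
python3 - <<'E'
from h import *
st=ctrl.get_state();s=snap("wrist","w20");t=snap("top","t20");print(st["clock"],st["tcp_pos"],st["finger_gap"],st["wrist_force"])
print(find(t,"worn_mid","top"),find(t,"shoe1_mid","top",5))
crop(t,"t20c",390,180,540,340,4)
E
```

```text
27.375 [478.17607831 325.22063958 199.23108275] 56.190345760107505 [ 1.2340267  -0.62480354 -0.4042233 ]
[(0.44, [460.0, 366.0, 36.0], [169.0, 301.0])] [(0.86, [427.0, -310.0, 31.0], [448.0, 315.0])]
```

View pics/w20.png

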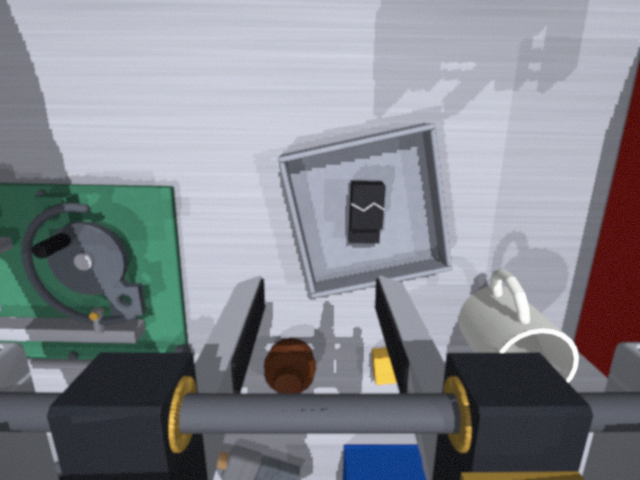

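View pics/t20c.png

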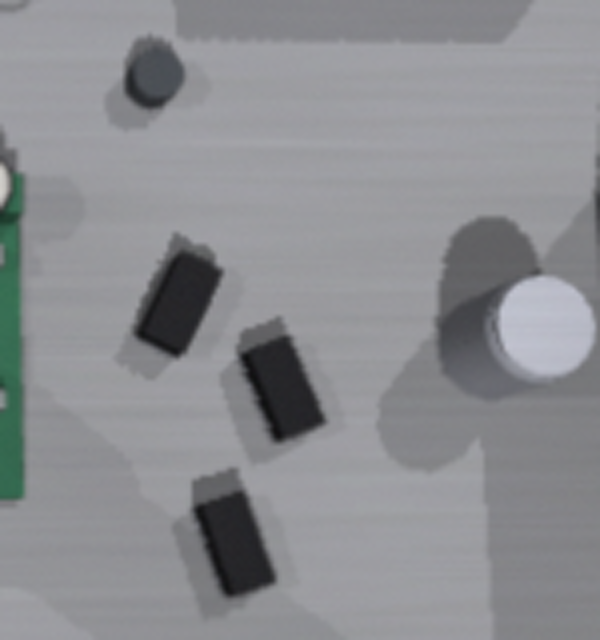

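```bash
cat >> h.py <<'E'
from scipy.optimize import minimize
def fitbox(s,mask,x,y,yaw,L=60,W=30,z0=6,z1=30):
    ys,xs=np.where(mask); u0,u1,v0,v1=xs.min()-10,xs.max()+10,ys.min()-10,ys.max()+10
    f=4; m=cv2.resize(mask[v0:v1,u0:u1].astype(np.float32),None,fx=f,fy=f,interpolation=cv2.INTER_LINEAR)
    def cost(q):
        c,sn=np.cos(q[2]),np.sin(q[2]);pts=[]
        for a in(-L/2,L/2):
            for b in(-W/2,W/2):
                for z in(z0,z1): pts.append(proj(s,[q[0]+c*a-sn*b,q[1]+sn*a+c*b,z]))
        h=cv2.convexHull(((np.array(pts)-[u0,v0]+0.5)*f*16).astype(np.int32))
        im=np.zeros(m.shape,np.uint8);cv2.fillPoly(im,[h],255,cv2.LINE_AA,4)
        return np.abs(im/255.-m).sum()/f/f
    best=None
    for y0 in (yaw-.2,yaw,yaw+.2):
        r=minimize(cost,[x,y,y0],method="Nelder-Mead",options=dict(initial_simplex=[[x,y,y0],[x+6,y,y0],[x,y+6,y0],[x,y,y0+.2]],xatol=.05,fatol=.01))
        if best is None or r.fun<best.fun:best=r
    return best.x,best.fun,mask.sum()
def darkshoes(s,roi,thr=55,amin=60,amax=8000):
    g=s["pixels"].max(2);m=np.zeros(g.shape,np.uint8);u0,v0,u1,v1=roi;m[v0:v1,u0:u1]=(g[v0:v1,u0:u1]<thr)
    n,lab,st,cen=cv2.connectedComponentsWithStats(m);out=[]
    for i in range(1,n):
        if amin<st[i,4]<amax:
            p=atz(s,*cen[i],18);ys,xs=np.where(lab==i)
            P=np.array([atz(s,a,b,25)[:2] for a,b in zip(xs[::3],ys[::3])]);w,V=np.linalg.eigh(np.cov(P.T));yaw=np.arctan2(V[1,1],V[0,1])
            out.append((cen[i].round(0),fitbox(s,lab==i,p[0],p[1],yaw)))
    return out
E
python3 - <<'E'
from h import *
t=snap("top","t21")
for c,(q,f,a) in darkshoes(t,(425,220,495,340)):
    print(c,q[:2].round(1),"yaw deg",round(np.degrees(q[2]),1),"cost",round(f,1),a)
E
```

```text
[434. 255.] [ 576.5 -285.1] yaw deg 150.8 cost 53.6 294
[460. 277.] [ 522.8 -347.9] yaw deg -154.1 cost 75.5 290
[448. 316.] [ 426.2 -313.1] yaw deg -164.3 cost 72.6 297
```

>>> drive_tool(
  fingers=[60, 60, 60, 60, 60],
  delta_pos=[
    [0, -5.8, 0],
    [0, -5.8, 0],
    [0, -5.8, 0],
    [0, -5.8, 0],
    [0, -5.8, 0],
  ],
  turn=[0, 0, 0, 0, 0],
)

```text
clock: 28.25
tcp_pos: [479.0, 30.1, 194.2]
orientation: [[-1.0, -0.009, -0.0], [-0.009, 1.0, 0.001], [0.0, 0.001, -1.0]]
wrist_force: [0.5, 0.0, 1.0]
finger_gap: 56.3
```

>>> drive_tool(
  fingers=[60, 60, 60, 60, 60],
  delta_pos=[
    [0, -5.8, 0],
    [0, -5.8, 0],
    [0, -5.8, 0],
    [0, -5.8, 0],
    [0, -5.8, 0],
  ],
  turn=[0, 0, 0, 0, 0],
)

```text
clock: 28.88
tcp_pos: [481.5, -260.1, 194.0]
orientation: [[-1.0, -0.008, -0.0], [-0.008, 1.0, 0.001], [0.0, 0.001, -1.0]]
wrist_force: [0.7, 0.7, -0.1]
finger_gap: 56.7
```

>>> drive_tool(
  fingers=[60, 60, 60, 60, 60],
  delta_pos=[
    [0, -3.0, 0],
    [0, 0, 0],
    [0, 0, 0],
    [0, 0, 0],
    [0, 0, 0],
  ],
  turn=[0, 0, 0, 0, 0],
)

```text
clock: 29.5
tcp_pos: [481.3, -288.1, 194.5]
orientation: [[-1.0, -0.008, 0.0], [-0.008, 1.0, 0.001], [-0.0, 0.001, -1.0]]
wrist_force: [-0.5, -0.6, -0.6]
finger_gap: 56.2
```

```bash
python3 - <<'E'
from h import *
st=ctrl.get_state();s=snap("wrist","w22");p=np.array(st["tcp_pos"]);print(st["clock"],p,np.round(st["orientation"],3)[:,1])
for c,(q,f,a) in darkshoes(s,(100,60,560,345),thr=60,amin=600): print(c,q[:2].round(1),"yaw deg",round(np.degrees(q[2]),1),"cost",round(f,1),a)
print(proj(s,p),proj(s,p-[8,0,0]))
E
```

```text
29.5 [ 481.32650316 -288.14084861  194.53181471] [-0.008  1.     0.001]
[321. 300.] [ 575.7 -286.6] yaw deg 157.7 cost 895.2 1222
[253. 318.] [ 590.  -343.5] yaw deg 159.3 cost 932.1 743
[386. 319.] [ 595.1 -241.6] yaw deg -69.1 cost 790.8 721
[316.47807488 293.55882631] [316.57633652 279.13020606]
```

View pics/w22.png

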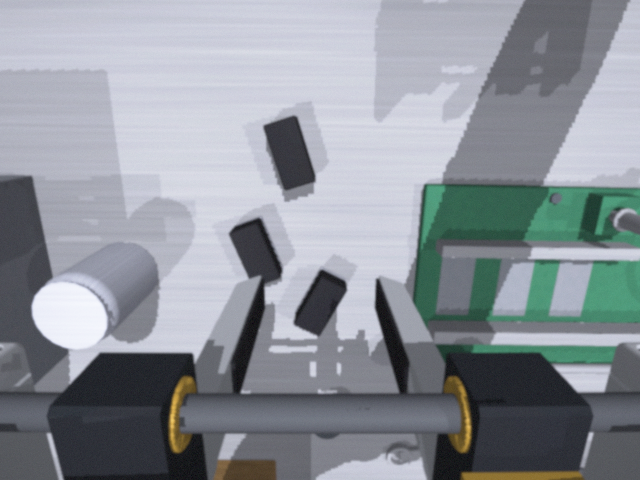

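```bash
python3 - <<'E'
from h import *
s=snap("wrist");print(s["pixels"][152,290],s["pixels"][185,300],s["pixels"][200,260])
crop(s,"w22c",210,100,370,345,3)
for thr in (75,90):
  for c,(q,f,a) in darkshoes(s,(200,80,372,345),thr=thr,amin=600): print(thr,c,q[:2].round(1),"yaw deg",round(np.degrees(q[2]),1),"cost",round(f,1),a)
E
```

```text
[57 57 64] [69 70 77] [207 210 223]
75 [290. 153.] [ 425.4 -313.5] yaw deg -164.6 cost 278.5 2203
75 [256. 270.] [ 521.8 -347. ] yaw deg 199.0 cost 1185.5 2691
75 [320. 302.] [ 575.3 -286.1] yaw deg 156.6 cost 294.1 1835
90 [290. 153.] [ 425.3 -313.9] yaw deg -163.6 cost 198.7 2286
90 [256. 270.] [ 521.4 -346.9] yaw deg 200.6 cost 1159.4 2807
90 [320. 303.] [ 575.8 -286.3] yaw deg 155.5 cost 248.8 1891
```

View pics/w22c.png

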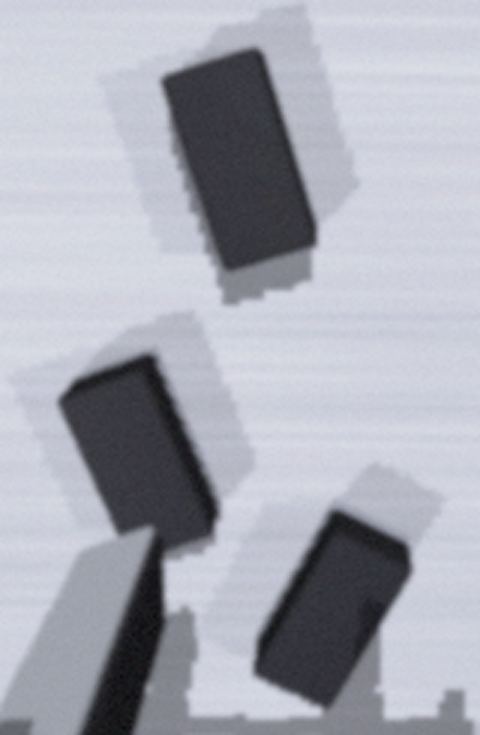

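>>> drive_tool(
  fingers=[60, 60, 60, 60, 60],
  delta_pos=[
    [2.7, -1.4, 2.0],
    [2.8, -1.3, 3.0],
    [0, 0, 3.0],
    [0, 0, 2.0],
    [0, 0, 0],
  ],
  turn=[0, 0, -0.139, -0.139, 0],
)

```text
clock: 30.22
tcp_pos: [425.2, -316.2, 93.4]
orientation: [[-0.96, -0.279, -0.002], [-0.279, 0.96, 0.002], [0.002, 0.003, -1.0]]
wrist_force: [-0.1, 0.2, 0.3]
finger_gap: 56.3
```

```bash
python3 - <<'E'
from h import *
ctrl.snapshot("top")
st=ctrl.get_state();s=snap("wrist","w23");p=np.array(st["tcp_pos"]);R=np.array(st["orientation"]);print(st["clock"],p,np.round(R,3)[:,1])
for c,(q,f,a) in darkshoes(s,(250,80,400,345),thr=90,amin=1500,amax=20000): print(c,q[:2].round(1),"yaw deg",round(np.degrees(q[2]),1),"cost",round(f,1),a,(R.T@(np.array([*q[:2],18])-p)).round(1))
crop(s,"w23c",140,140,540,460,1.8)
E
```

```text
30.275 [ 425.89474873 -316.70296281   94.37754686] [-0.278  0.961  0.001]
[321. 246.] [ 425.5 -314. ] yaw deg -162.4 cost 235.8 3908 [-0.4  2.7 76.4]
```

View pics/w23c.png

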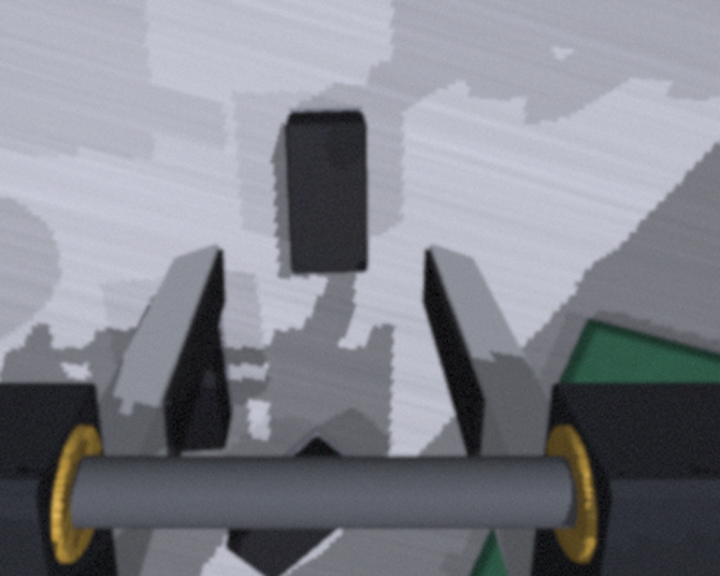

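>>> drive_tool(
  fingers=[60, 60, 60, 60, 60],
  delta_pos=[
    [0, 0.1, 2.0],
    [0, 0, 2.5],
    [0, 0, 2.4],
    [0, 0, 1.3],
    [0, 0, 0.4],
  ],
  turn=[-0.015, 0, 0, 0, 0],
)

```text
clock: 30.95
tcp_pos: [426.1, -316.0, 8.5]
orientation: [[-0.956, -0.294, 0.0], [-0.294, 0.956, -0.0], [-0.0, -0.0, -1.0]]
wrist_force: [0.0, 1.3, 0.1]
finger_gap: 56.3
```

>>> drive_tool(
  fingers=[40, 25, 25, 25, 25],
  delta_pos=[
    [0, 0, 0],
    [0, 0, 0],
    [0, 0, 0],
    [0, 0, 0],
    [0, 0, 0],
  ],
  turn=[0, 0, 0, 0, 0],
)

```text
clock: 31.58
tcp_pos: [426.1, -316.1, 9.0]
orientation: [[-0.956, -0.295, 0.001], [-0.295, 0.956, -0.0], [-0.001, -0.001, -1.0]]
wrist_force: [0.6, 0.5, 5.8]
finger_gap: 29.9
```

```bash
python3 - <<'E'
from h import *
import pickle
s=pickle.load(open("w1.pkl","rb"))
w=lambda u,v:(100+u/2.2,140+v/2.2)
for n,u in [("p1a",78),("p1b",150),("p2b",260),("p3a",308),("p3b",376)]: print(n,atz(s,*w(u,240),12).round(1))
E
```

```text
p1a [ 556.7 -164.9   12. ]
p1b [ 556.6 -126.9   12. ]
p2b [556.5 -69.2  12. ]
p3a [556.4 -44.   12. ]
p3b [556.4  -8.4  12. ]
```

>>> drive_tool(
  fingers=[25, 25, 25, 25, 25],
  delta_pos=[
    [0, 0, -1.0],
    [0, 0, -3.0],
    [0, 0, -4.0],
    [0, 0, -4.0],
    [0, 0, 0],
  ],
  turn=[0, 0, 0, 0.15, 0.14],
)

```text
clock: 32.2
tcp_pos: [427.5, -317.3, 131.9]
orientation: [[-1.0, -0.004, 0.006], [-0.004, 1.0, -0.003], [-0.006, -0.003, -1.0]]
wrist_force: [0.3, 0.0, -1.4]
finger_gap: 30.1
```

>>> drive_tool(
  fingers=[25, 25, 25, 25, 25],
  delta_pos=[
    [-3.2, 4.25, 1.0],
    [-3.2, 4.25, 1.0],
    [-3.2, 4.25, 1.0],
    [-3.2, 4.25, 1.0],
    [0, 0, 0],
  ],
  turn=[-0.004, 0, 0, 0, 0],
)

```text
clock: 32.83
tcp_pos: [554.0, -138.3, 87.7]
orientation: [[-1.0, -0.022, 0.0], [-0.022, 1.0, 0.003], [-0.0, 0.003, -1.0]]
wrist_force: [0.4, -0.6, -0.8]
finger_gap: 29.8
```

```bash
python3 - <<'E'
from h import *
ctrl.snapshot("top");ctrl.snapshot("top")
st=ctrl.get_state();s=snap("wrist","w24");p=np.array(st["tcp_pos"]);R=np.array(st["orientation"]);print(st["clock"],p,np.round(R,3)[:,1],st["finger_gap"])
crop(s,"w24c",140,140,540,460,1.8)
E
```

```text
32.925 [ 551.39573014 -144.00528432   88.42394671] [-0.015  1.    -0.   ] 29.508775713749046
```

View pics/w24c.png

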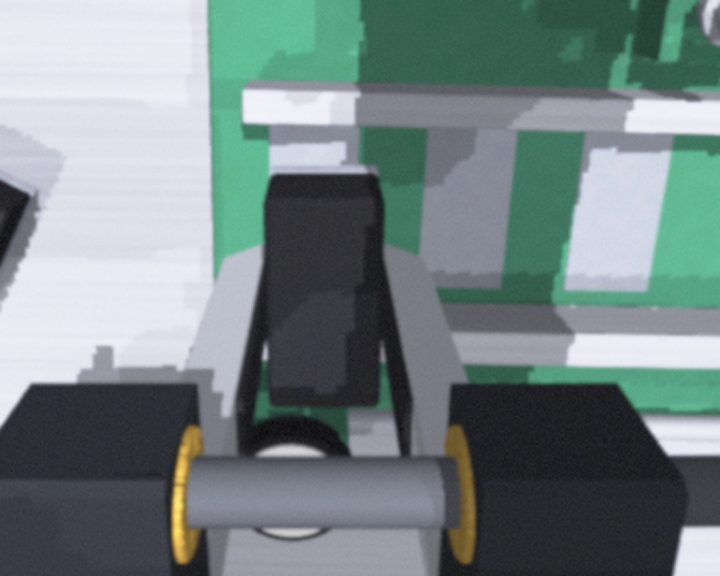

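```bash
python3 - <<'E'
from h import *
ctrl.snapshot("top")
st=ctrl.get_state();s=snap("wrist","w25");p=np.array(st["tcp_pos"]);R=np.array(st["orientation"]);print(st["clock"],p,np.round(R,3)[:,1])
w=lambda u,v:(140+u/1.8,140+v/1.8)
print("bot near L,R",atz(s,*w(272,169),p[2]-9),atz(s,*w(378,169),p[2]-9))
print("top near",atz(s,*w(325,207),p[2]+21),"top far",atz(s,*w(325,405),p[2]+21))
print("fence in",atz(s,*w(243,124),34),atz(s,*w(600,129),34),"bar in",atz(s,*w(600,334),38.5))
print("patch", [atz(s,*w(u,220),12)[1].round(1) for u in (270,355,422,510,575,665)])
crop(s,"w25c",140,140,540,460,1.8)
E
```

```text
33.025 [ 550.80038827 -145.92803294   88.77095199] [-0.011  1.    -0.001]
bot near L,R [ 521.75383487 -159.26851287   79.77095199] [ 521.40121598 -129.09214511   79.77095199]
top near [ 522.29808492 -144.22447751  109.77095199] top far [ 578.47526212 -143.53674724  109.77095199]
fence in [ 519.23995878 -172.58911687   34.        ] [519.54105401 -48.30130694  34.        ] bar in [597.21621578 -40.03372335  38.5       ]
patch [np.float64(-165.3), np.float64(-131.7), np.float64(-105.2), np.float64(-70.3), np.float64(-44.4), np.float64(-8.5)]
```

View pics/w25c.png

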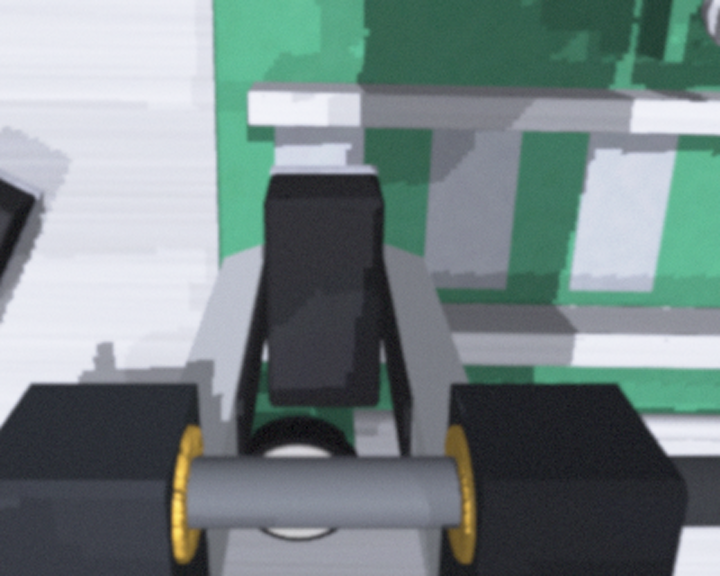

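>>> drive_tool(
  fingers=[25, 25, 25, 25, 25],
  delta_pos=[
    [-0.3, -0.2, 1.0],
    [0, 0, 2.0],
    [0, 0, 1.5],
    [0, 0, 0.8],
    [0, 0, 0],
  ],
  turn=[0.015, 0, 0, 0, 0],
)

```text
clock: 33.7
tcp_pos: [554.2, -146.4, 34.8]
orientation: [[-1.0, 0.002, -0.001], [0.002, 1.0, 0.0], [0.001, 0.0, -1.0]]
wrist_force: [0.2, -0.8, 0.3]
finger_gap: 29.9
```

```bash
python3 - <<'E'
from h import *
st=ctrl.get_state();s=snap("wrist","w26");p=np.array(st["tcp_pos"]);R=np.array(st["orientation"]);print(st["clock"],p,np.round(R,3)[:,1],st["wrist_force"])
crop(s,"w26c",140,140,540,460,1.8)
E
```

```text
33.7 [ 554.24808022 -146.39425254   34.81088034] [0.002 1.    0.   ] [ 0.22439933 -0.77497722  0.29779449]
```

View pics/w26c.png

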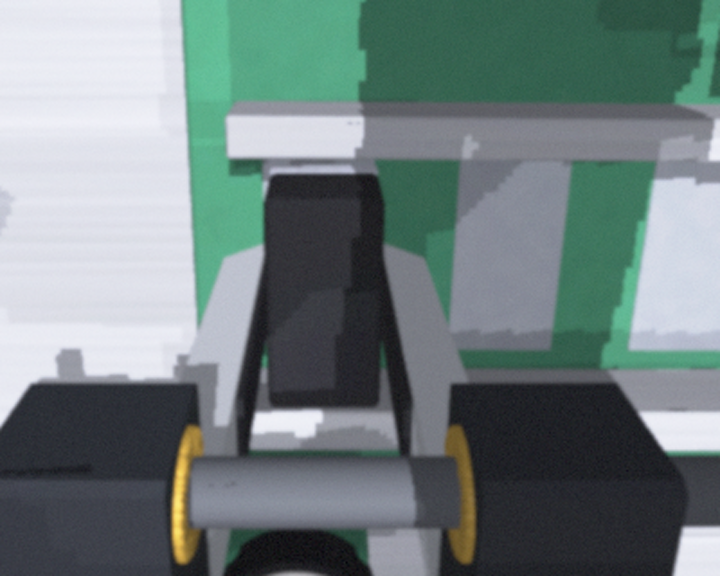

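>>> drive_tool(
  fingers=[25, 25, 25, 42, 42],
  delta_pos=[
    [0, 0, 0.7],
    [0, 0, 0.6],
    [0, 0, 0.1],
    [0, 0, 0],
    [0, 0, 0],
  ],
  turn=[0, 0, 0, 0, 0],
)

```text
clock: 34.38
tcp_pos: [555.0, -146.4, 21.7]
orientation: [[-1.0, 0.002, 0.001], [0.002, 1.0, -0.0], [-0.001, -0.0, -1.0]]
wrist_force: [1.1, -0.3, 0.9]
finger_gap: 39.5
```

>>> drive_tool(
  fingers=[42, 42, 42, 55, 55],
  delta_pos=[
    [0, 0, -1.0],
    [0, 0, -3.0],
    [0, 0, -5.0],
    [0, 0, -3.0],
    [0, 0, 0],
  ],
  turn=[0, 0, 0, 0, 0],
)

```text
clock: 35.0
tcp_pos: [556.7, -146.9, 144.6]
orientation: [[-1.0, 0.002, 0.006], [0.002, 1.0, -0.001], [-0.006, -0.001, -1.0]]
wrist_force: [-0.1, 0.2, -0.6]
finger_gap: 51.1
```

```bash
python3 - <<'E'
from h import *
ctrl.snapshot("top")
st=ctrl.get_state();s=snap("wrist","w27");p=np.array(st["tcp_pos"]);R=np.array(st["orientation"]);print(st["clock"],p,np.round(R,3)[:,1],st["wrist_force"])
t=snap("top")
for c,(q,f,a) in darkshoes(t,(410,220,495,340),thr=65): print(c,q[:2].round(1),"yaw deg",round(np.degrees(q[2]),1),"cost",round(f,1),a)
E
```

```text
35.05 [ 555.40527778 -146.39668029  142.7871288 ] [ 0.002  1.    -0.   ] [-1.1168613  -0.29758892 -0.68768909]
[460. 277.] [ 522.7 -347.8] yaw deg -157.6 cost 52.0 316
[425. 284.] [ 507.9 -253.7] yaw deg 86.3 cost 300.0 86
```

View pics/w27.png

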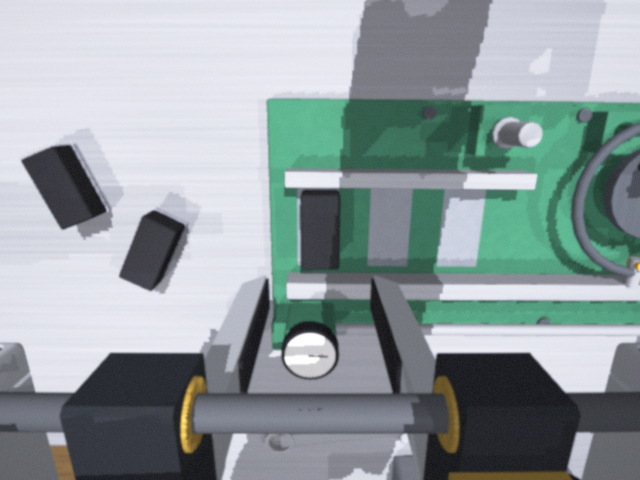

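>>> drive_tool(
  fingers=[60, 60, 60, 60, 60],
  delta_pos=[
    [-0.7, -4.7, 0],
    [-0.7, -4.7, 0],
    [-0.7, -4.7, 0],
    [0, 0, 2.0],
    [0, 0, 2.5],
  ],
  turn=[0, 0, 0.14, 0.14, 0.14],
)

```text
clock: 35.78
tcp_pos: [574.6, -288.1, 94.5]
orientation: [[-0.91, 0.415, -0.002], [0.415, 0.91, 0.0], [0.002, -0.0, -1.0]]
wrist_force: [0.2, 0.5, -0.5]
finger_gap: 56.4
```

```bash
cat >> h.py <<'E'
def look(fn,roi=(250,80,400,345),settle=2,thr=90,amin=1500):
    for _ in range(settle): ctrl.snapshot("top")
    st=ctrl.get_state();s=snap("wrist",fn);p=np.array(st["tcp_pos"]);R=np.array(st["orientation"]);print(round(st["clock"],2),p.round(1),np.round(R,3)[:2,1],st["finger_gap"],np.round(st["wrist_force"],1))
    for c,(q,f,a) in darkshoes(s,roi,thr=thr,amin=amin,amax=20000): print(c,q[:2].round(1),"yaw deg",round(np.degrees(q[2]),1),"cost",round(f,1),a,(R.T@(np.array([*q[:2],18])-p)).round(1),"toolx deg",round(np.degrees(np.arctan2(R[1,0],R[0,0])),1))
    crop(s,fn+"c",140,140,540,460,1.8)
    return s,p,R
E
python3 -c "
from h import *
look('w28')"
```

```text
35.88 [ 572.5 -285.7   92.1] [0.41  0.912] 56.38117841568803 [-0.2 -0.9 -0.4]
[320. 252.] [ 575.5 -285.6] yaw deg 152.0 cost 337.2 3838 [-3.3  1.3 74.1] toolx deg 155.8
```

View pics/w28c.png

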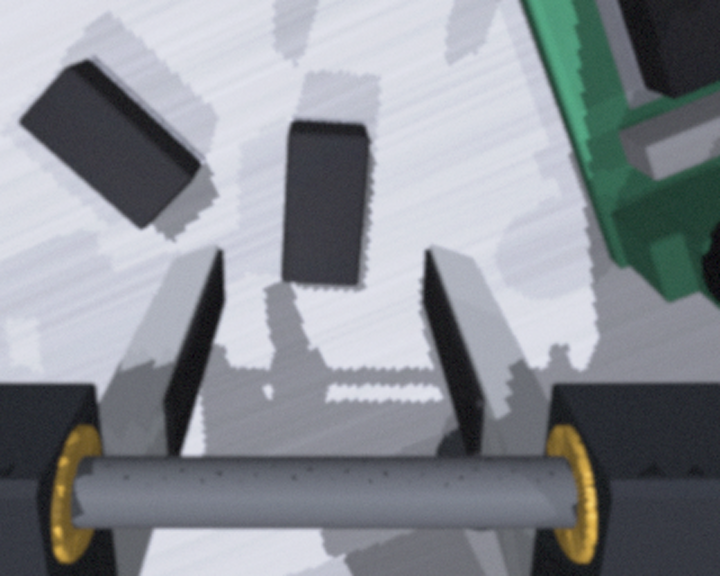

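>>> drive_tool(
  fingers=[60, 60, 60, 60, 60],
  delta_pos=[
    [-0.3, 0, 1.9],
    [0, 0, 2.5],
    [0, 0, 2.4],
    [0, 0, 1.2],
    [0, 0, 0.4],
  ],
  turn=[0.05, 0, 0, 0, 0],
)

```text
clock: 36.55
tcp_pos: [578.1, -288.5, 11.8]
orientation: [[-0.891, 0.455, -0.001], [0.455, 0.891, 0.0], [0.001, 0.0, -1.0]]
wrist_force: [0.0, -0.6, 0.2]
finger_gap: 56.3
```

>>> drive_tool(
  fingers=[40, 25, 25, 25, 25],
  delta_pos=[
    [0, 0, 0],
    [0, 0, 0],
    [0, 0, 0],
    [0, 0, 0],
    [0, 0, 0],
  ],
  turn=[0, 0, 0, 0, 0],
)

```text
clock: 37.17
tcp_pos: [578.7, -288.8, 13.2]
orientation: [[-0.891, 0.454, 0.001], [0.454, 0.891, -0.0], [-0.001, 0.0, -1.0]]
wrist_force: [-0.7, 0.5, 5.7]
finger_gap: 29.7
```

>>> drive_tool(
  fingers=[25, 25, 25, 25, 25],
  delta_pos=[
    [0, 0, -1.5],
    [0, 0, -3.5],
    [0, 0, -4.0],
    [0, 0, -1.0],
    [0, 0, 0],
  ],
  turn=[0, 0, -0.155, -0.155, -0.155],
)

```text
clock: 37.8
tcp_pos: [578.8, -289.1, 114.5]
orientation: [[-1.0, 0.002, 0.002], [0.002, 1.0, -0.001], [-0.002, -0.001, -1.0]]
wrist_force: [0.1, 0.1, -0.3]
finger_gap: 29.8
```

>>> drive_tool(
  fingers=[25, 25, 25, 25, 25],
  delta_pos=[
    [0.6, 5.1, 0],
    [0.6, 5.1, 0],
    [0.6, 5.0, 0],
    [0.6, 5.0, 0],
    [0, 0, 0],
  ],
  turn=[0, 0, 0, 0, 0],
)

```text
clock: 38.42
tcp_pos: [555.1, -80.6, 112.8]
orientation: [[-1.0, -0.001, -0.001], [-0.001, 1.0, 0.003], [0.001, 0.003, -1.0]]
wrist_force: [0.6, -0.1, -1.1]
finger_gap: 29.9
```

```bash
python3 -c "
from h import *
look('w29',settle=3,amin=90000)"
```

```text
38.58 [555.8 -87.8 112.9] [0.008 1.   ] 30.123462835345588 [ 0.6  0.4 -0.3]
```

View pics/w29c.png

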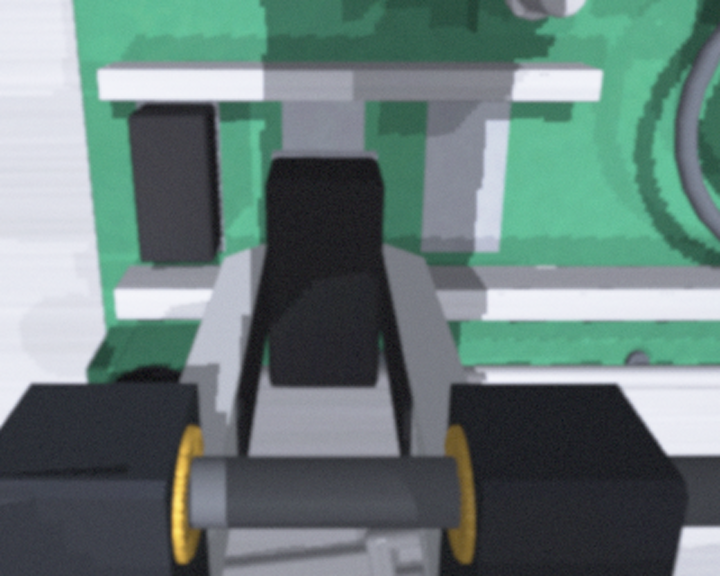

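```bash
python3 - <<'E'
from h import *
st=ctrl.get_state();s=snap("wrist");p=np.array(st["tcp_pos"]);print(p)
w=lambda u,v:(140+u/1.8,140+v/1.8)
print("bot near L,R",atz(s,*w(275,154),p[2]-13),atz(s,*w(376,154),p[2]-13))
print("top near",atz(s,*w(325,187),p[2]+17),"top far",atz(s,*w(325,385),p[2]+17))
print("fence in",atz(s,*w(200,99),34),atz(s,*w(500,99),34),"bar in",atz(s,*w(600,288),38.5))
print("placed near/far",atz(s,*w(170,114),42),atz(s,*w(175,262),42),[atz(s,*w(u,190),42)[1] for u in (136,210)])
E
```

```text
[555.72802541 -88.34063467 112.84731085]
bot near L,R [ 523.07049522 -100.43004347   99.84731085] [523.31250752 -71.26271901  99.84731085]
top near [523.38935363 -86.03317195 129.84731085] top far [579.93157764 -86.47614204 129.84731085]
fence in [ 519.32917471 -133.2189303    34.        ] [520.26937128 -19.58253541  34.        ] bar in [597.31691101  24.99651648  38.5       ]
placed near/far [ 523.31875238 -143.18611077   42.        ] [ 582.8123347  -145.56349393   42.        ] [np.float64(-158.35437825865208), np.float64(-130.04768690615603)]
```

>>> drive_tool(
  fingers=[25, 25, 25, 25, 25],
  delta_pos=[
    [0, 0, 1.5],
    [0, 0, 2.5],
    [0, 0, 2.2],
    [0, 0, 1.4],
    [0, 0, 0.2],
  ],
  turn=[0, 0, 0, 0, 0],
)

```text
clock: 39.3
tcp_pos: [554.9, -86.8, 33.2]
orientation: [[-1.0, 0.008, -0.002], [0.008, 1.0, 0.0], [0.002, 0.0, -1.0]]
wrist_force: [1.7, 0.3, -1.0]
finger_gap: 29.8
```

>>> drive_tool(
  fingers=[25, 25, 25, 25, 25],
  delta_pos=[
    [0, 0, 0.3],
    [0, 0, 0.3],
    [0, 0, 0.2],
    [0, 0, 0],
    [0, 0, 0],
  ],
  turn=[0, 0, 0, 0, 0],
)

```text
clock: 39.92
tcp_pos: [555.7, -86.4, 26.7]
orientation: [[-1.0, 0.007, 0.0], [0.007, 1.0, -0.0], [-0.0, -0.0, -1.0]]
wrist_force: [0.3, -0.3, -0.2]
finger_gap: 30.1
```

>>> drive_tool(
  fingers=[25, 25, 42, 42, 42],
  delta_pos=[
    [0, 0, 0.15],
    [0, 0, 0],
    [0, 0, 0],
    [0, 0, 0],
    [0, 0, -1.0],
  ],
  turn=[0, 0, 0, 0, 0],
)

```text
clock: 40.55
tcp_pos: [554.9, -86.3, 34.7]
orientation: [[-1.0, 0.007, -0.002], [0.007, 1.0, 0.0], [0.002, 0.0, -1.0]]
wrist_force: [0.3, -0.6, 0.1]
finger_gap: 39.0
```

>>> drive_tool(
  fingers=[42, 42, 55, 60, 60],
  delta_pos=[
    [0, 0, -3.0],
    [0, 0, -5.0],
    [0, 0, -4.0],
    [0, -5.0, 0],
    [0, -5.0, 0],
  ],
  turn=[0, 0, 0, 0, 0],
)

```text
clock: 41.18
tcp_pos: [555.7, -186.9, 156.6]
orientation: [[-1.0, 0.005, 0.002], [0.005, 1.0, -0.0], [-0.002, -0.0, -1.0]]
wrist_force: [-0.2, -0.3, -0.2]
finger_gap: 56.5
```

```bash
python3 - <<'E'
from h import *
s,p,R=look('w30',settle=3,amin=90000)
t=snap("top")
for c,(q,f,a) in darkshoes(t,(425,220,495,340),thr=65): print(c,q[:2].round(1),"yaw deg",round(np.degrees(q[2]),1),"cost",round(f,1),a)
E
```

```text
41.33 [ 554.2 -190.3  155.8] [0.013 1.   ] 56.4626147266193 [-0.1 -0.2 -1. ]
```

View pics/w30.png

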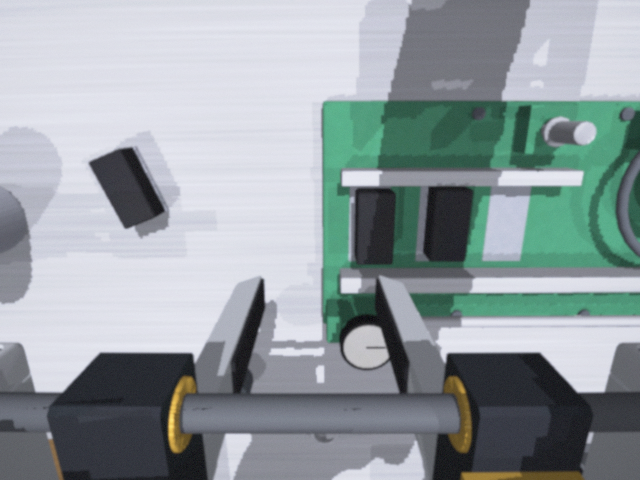

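>>> drive_tool(
  fingers=[60, 60, 60, 60, 60],
  delta_pos=[
    [1.1, -5.2, 0],
    [1.1, -5.2, 0],
    [1.1, -5.2, 0],
    [0, 0, 3.0],
    [0, 0, 3.0],
  ],
  turn=[0, 0, -0.12, -0.12, -0.12],
)

```text
clock: 42.05
tcp_pos: [521.7, -341.0, 94.6]
orientation: [[-0.937, -0.351, 0.001], [-0.351, 0.937, 0.001], [-0.001, 0.0, -1.0]]
wrist_force: [0.3, 0.1, 0.4]
finger_gap: 56.2
```

```bash
python3 -c "
from h import *
look('w31',settle=3)"
```

```text
42.2 [ 520.5 -339.8   93.9] [-0.346  0.938] 56.37575589622794 [0.  0.3 0.3]
[304. 243.] [ 521.2 -348.4] yaw deg -158.9 cost 245.0 3936 [ 2.3 -8.6 75.8] toolx deg -159.8
```

View pics/w31c.png

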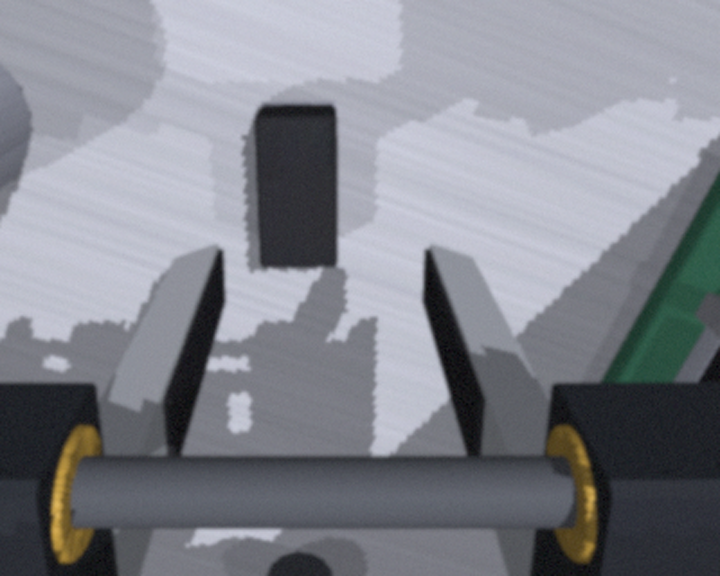

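>>> drive_tool(
  fingers=[60, 60, 60, 60, 60],
  delta_pos=[
    [0.1, -1.0, 0.5],
    [0, 0, 2.5],
    [0, 0, 3.0],
    [0, 0, 2.0],
    [0, 0, 0.5],
  ],
  turn=[0, 0, 0, 0, 0],
)

```text
clock: 42.88
tcp_pos: [523.1, -351.9, 9.1]
orientation: [[-0.938, -0.346, -0.001], [-0.346, 0.938, 0.0], [0.001, 0.001, -1.0]]
wrist_force: [-0.1, -0.9, 0.3]
finger_gap: 56.5
```

>>> drive_tool(
  fingers=[40, 25, 25, 25, 25],
  delta_pos=[
    [0, 0, 0],
    [0, 0, 0],
    [0, 0, 0],
    [0, 0, 0],
    [0, 0, 0],
  ],
  turn=[0, 0, 0, 0, 0],
)

```text
clock: 43.5
tcp_pos: [523.8, -351.8, 10.8]
orientation: [[-0.938, -0.346, 0.001], [-0.346, 0.938, -0.0], [-0.001, -0.0, -1.0]]
wrist_force: [-0.8, 0.6, 5.4]
finger_gap: 29.6
```

>>> drive_tool(
  fingers=[25, 25, 25, 25, 25],
  delta_pos=[
    [0, 0, -1.5],
    [0, 0, -3.5],
    [0, 0, -4.0],
    [0, 0, -1.5],
    [0, 0, 0],
  ],
  turn=[0, 0, 0.12, 0.12, 0.12],
)

```text
clock: 44.12
tcp_pos: [524.5, -352.9, 117.6]
orientation: [[-1.0, 0.011, 0.004], [0.011, 1.0, -0.002], [-0.004, -0.002, -1.0]]
wrist_force: [-0.5, 0.3, -1.6]
finger_gap: 29.8
```

>>> drive_tool(
  fingers=[25, 25, 25, 25, 25],
  delta_pos=[
    [-0.5, 5.4, 0],
    [-0.5, 5.4, 0],
    [-0.5, 5.4, 0],
    [-0.5, 5.4, 0],
    [-0.5, 5.4, 0],
  ],
  turn=[0, 0, 0, 0, 0],
)

```text
clock: 44.75
tcp_pos: [550.6, -80.6, 115.8]
orientation: [[-1.0, 0.007, 0.001], [0.007, 1.0, -0.0], [-0.001, -0.0, -1.0]]
wrist_force: [0.6, 0.2, -0.8]
finger_gap: 29.5
```

>>> drive_tool(
  fingers=[25, 25, 25, 25, 25],
  delta_pos=[
    [-0.5, 5.4, 0],
    [0, 0, 0],
    [0, 0, 0],
    [0, 0, 0],
    [0, 0, 0],
  ],
  turn=[0, 0, 0, 0, 0],
)

```text
clock: 45.38
tcp_pos: [555.5, -29.8, 115.1]
orientation: [[-1.0, 0.009, 0.0], [0.009, 1.0, -0.001], [-0.0, -0.001, -1.0]]
wrist_force: [-0.0, 0.1, -1.1]
finger_gap: 29.4
```

```bash
python3 -c "
from h import *
look('w32',settle=0,amin=90000)"
```

```text
45.38 [555.5 -29.8 115.1] [0.009 1.   ] 29.406313701285644 [-0.   0.1 -1.1]
```

View pics/w32c.png

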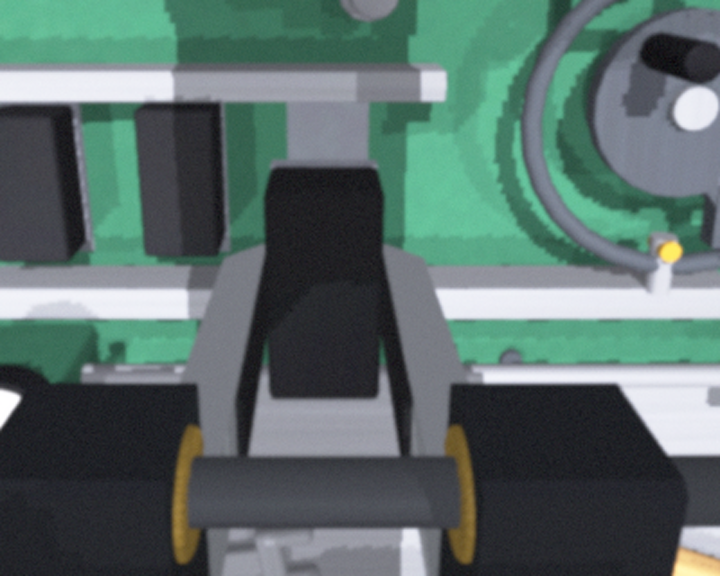

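```bash
python3 - <<'E'
from h import *
st=ctrl.get_state();s=snap("wrist");p=np.array(st["tcp_pos"]);print(p)
w=lambda u,v:(140+u/1.8,140+v/1.8)
print("bot near L,R",atz(s,*w(275,163),p[2]-10.5),atz(s,*w(376,163),p[2]-10.5))
print("top near",atz(s,*w(325,197),p[2]+19.5),"top far",atz(s,*w(325,397),p[2]+19.5))
print("fence in",atz(s,*w(200,100),34),atz(s,*w(440,101),34),"bar in",atz(s,*w(600,290),38.5))
E
```

```text
[555.5003427  -29.46268178 115.05601039]
bot near L,R [524.82069834 -41.42858557 104.55601039] [525.06872773 -12.52450383 104.55601039]
top near [524.93165934 -27.19156856 134.55601039] top far [581.74559661 -27.63710624 134.55601039]
fence in [519.85989026 -74.68176757  34.        ] [521.036554    17.04591699  34.        ] bar in [599.10453723  85.05461292  38.5       ]
```

>>> drive_tool(
  fingers=[25, 25, 25, 25, 25],
  delta_pos=[
    [0, 0.1, 1.5],
    [0, 0, 2.5],
    [0, 0, 2.2],
    [0, 0, 1.4],
    [0, 0, 0.2],
  ],
  turn=[0, 0, 0, 0, 0],
)

```text
clock: 46.1
tcp_pos: [554.7, -27.2, 35.7]
orientation: [[-1.0, 0.007, -0.002], [0.007, 1.0, 0.0], [0.002, 0.0, -1.0]]
wrist_force: [0.7, -0.1, -0.4]
finger_gap: 30.0
```

>>> drive_tool(
  fingers=[25, 25, 25, 25, 42],
  delta_pos=[
    [0, 0, 0.6],
    [0, 0, 0.5],
    [0, 0, 0.25],
    [0, 0, 0],
    [0, 0, 0],
  ],
  turn=[0, 0, 0, 0, 0],
)

```text
clock: 46.72
tcp_pos: [555.8, -27.1, 23.7]
orientation: [[-1.0, 0.007, 0.001], [0.007, 1.0, 0.0], [-0.001, 0.0, -1.0]]
wrist_force: [-0.1, -0.1, -0.2]
finger_gap: 36.6
```

>>> drive_tool(
  fingers=[42, 42, 42, 45, 45],
  delta_pos=[
    [0, 0, 0],
    [0, 0, -2.0],
    [0, 0, -4.0],
    [0, 0, -5.0],
    [0, 0, -1.0],
  ],
  turn=[0, 0, 0, 0, 0],
)

```text
clock: 47.35
tcp_pos: [557.8, -27.4, 146.8]
orientation: [[-1.0, 0.007, 0.006], [0.007, 1.0, -0.0], [-0.006, 0.0, -1.0]]
wrist_force: [0.1, 0.1, -0.4]
finger_gap: 42.3
```

```bash
python3 - <<'E'
from h import *
s,p,R=look('w33',settle=3,amin=90000)
E
```

```text
47.5 [555.4 -26.9 143.3] [0.007 1.   ] 42.70468069920355 [ 0.8  0.3 -1. ]
```

View pics/w33.png

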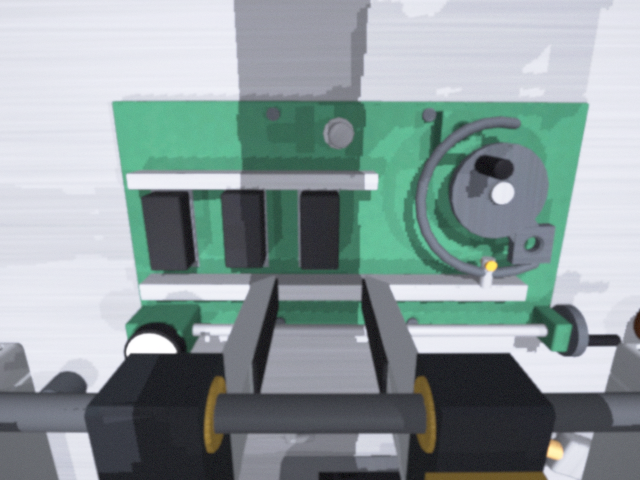

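>>> drive_tool(
  fingers=[45, 45, 45, 45, 45],
  delta_pos=[
    [1.75, 4.0, 0.5],
    [1.75, 4.0, 1.0],
    [1.7, 4.0, 1.0],
    [0, 0, 0],
    [0, 0, 0],
  ],
  turn=[0, 0, 0, -0.16, -0.16],
)

```text
clock: 48.18
tcp_pos: [502.7, 93.9, 116.6]
orientation: [[-0.949, -0.315, -0.004], [-0.315, 0.949, -0.001], [0.004, 0.0, -1.0]]
wrist_force: [0.6, -0.5, -0.4]
finger_gap: 42.9
```

>>> drive_tool(
  fingers=[45, 45, 45, 45, 45],
  delta_pos=[
    [0, 0, 0],
    [0, 0, 0],
    [0, 0, 0],
    [0, 0, 0],
    [0, 0, 0],
  ],
  turn=[-0.16, -0.16, -0.16, 0, 0],
)

```text
clock: 48.8
tcp_pos: [503.7, 93.0, 117.6]
orientation: [[-0.704, -0.711, -0.002], [-0.711, 0.704, -0.0], [0.001, 0.001, -1.0]]
wrist_force: [0.2, 0.8, 1.1]
finger_gap: 42.8
```

```bash
python3 - <<'E'
from h import *
s,p,R=look('w34',settle=1,amin=90000)
print((proj(s,p)-140)*1.8,(proj(s,p+R@[0,0,35])-140)*1.8)
E
```

```text
48.85 [503.9  93.1 117.8] [-0.711  0.703] 42.33888303055431 [ 0.2  0.6 -0.5]
[317.76359696 272.32485368] [318.55446138 227.16683649]
```

View pics/w34c.png

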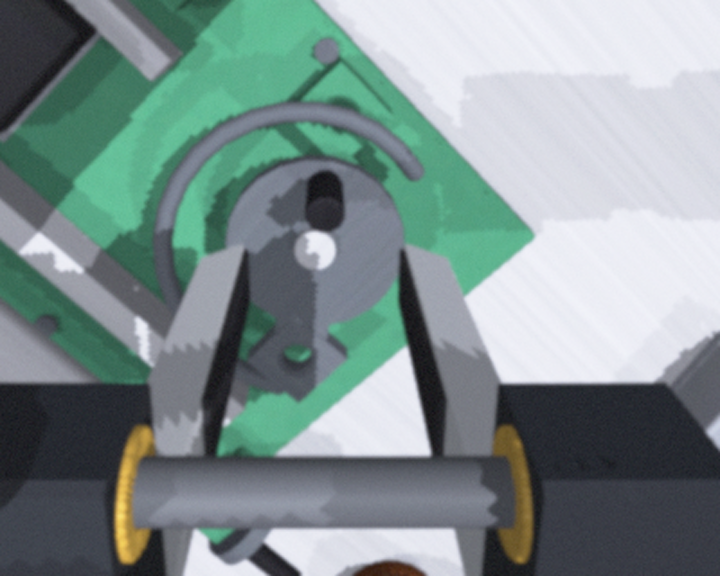

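>>> drive_tool(
  fingers=[45, 45, 45, 45, 45],
  delta_pos=[
    [0.1, 0, 2.0],
    [0, 0, 2.0],
    [0, 0, 2.0],
    [0, 0, 1.0],
    [0, 0, 0],
  ],
  turn=[0, 0, 0, 0, 0],
)

```text
clock: 49.52
tcp_pos: [503.3, 92.5, 48.0]
orientation: [[-0.702, -0.712, -0.001], [-0.712, 0.702, -0.0], [0.001, 0.001, -1.0]]
wrist_force: [0.8, 0.0, -1.0]
finger_gap: 42.2
```

>>> drive_tool(
  fingers=[20, 8, 8, 8, 8],
  delta_pos=[
    [0, 0, 0],
    [0, 0, 0],
    [0, 0, 0],
    [0, 0, 0],
    [0, 0, 0],
  ],
  turn=[0, 0, 0, 0, 0],
  force=40,
)

```text
clock: 50.15
tcp_pos: [503.6, 92.7, 48.8]
orientation: [[-0.702, -0.713, 0.0], [-0.713, 0.702, 0.0], [-0.0, 0.0, -1.0]]
wrist_force: [-1.2, 0.4, 5.6]
finger_gap: 12.8
```

```bash
cat > arc2.py <<'E'
import numpy as np
def arc2(c,r,a0,a1,n,start,yaw0,turn):
    a=np.radians(np.linspace(a0,a1,n+1)[1:]);p=np.array(c)+r*np.c_[np.cos(a),np.sin(a)]
    d=np.diff(np.r_[[start],p],axis=0)/10;out=[]
    for i,k in enumerate(d):
        Y=np.radians(yaw0)-turn*i   # turn + = cw
        y=np.array([np.cos(Y),np.sin(Y)]);x=np.array([-y[1],y[0]])
        out.append([float(round(x@k,2)),float(round(y@k,2)),0])
    for i in range(0,n,5): print(out[i:i+5],p[min(i+4,n-1)].round(1))
E
python3 -c "
from arc2 import *
arc2((525,107.2),26,-145.9,-70,8,(503.5,92.6),134.6,-0.1)"
```

```text
[[0.04, -0.42, 0], [0.01, -0.43, 0], [-0.01, -0.43, 0], [-0.04, -0.43, 0], [-0.07, -0.42, 0]] [521.2  81.5]
[[-0.1, -0.42, 0], [-0.12, -0.41, 0], [-0.15, -0.4, 0]] [533.9  82.8]
```

>>> drive_tool(
  fingers=[8, 8, 8, 8, 8],
  delta_pos=[
    [0.04, -0.42, 0],
    [0.01, -0.43, 0],
    [-0.01, -0.43, 0],
    [-0.04, -0.43, 0],
    [-0.07, -0.42, 0],
  ],
  turn=[-0.1, -0.1, -0.1, -0.1, -0.1],
)

```text
clock: 50.78
tcp_pos: [515.1, 84.0, 48.7]
orientation: [[-0.267, -0.964, -0.011], [-0.964, 0.267, 0.001], [0.002, 0.011, -1.0]]
wrist_force: [-14.7, 6.3, 17.8]
finger_gap: 13.3
```

```bash
python3 - <<'E'
from h import *
s,p,R=look('w35',settle=1,amin=90000);print(np.round(ctrl.get_state()["q"],2))
E
```

```text
50.83 [515.9  83.5  48.7] [-0.964  0.265] 13.262530232422584 [-11.7   4.5  15. ]
[-0.13  0.69 -0.12  1.99  0.17  0.48  2.49]
```

View pics/w35c.png

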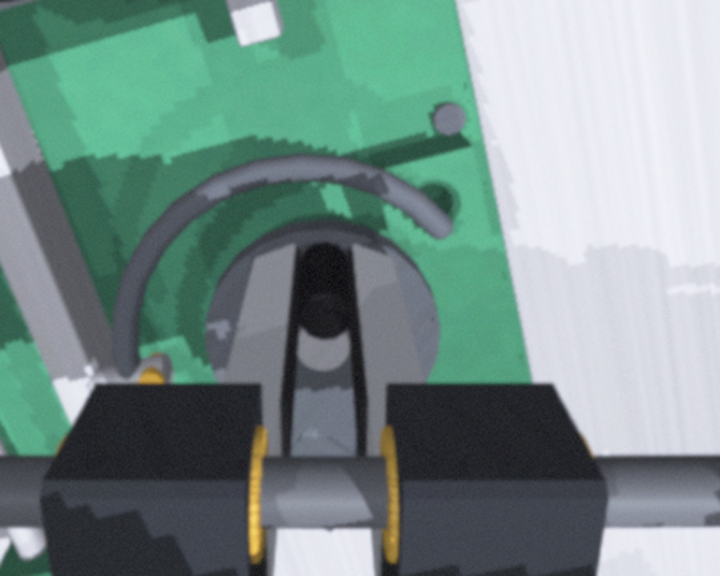

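```bash
python3 -c "
from arc2 import *
arc2((525,107.2),26,-98.5,-50,5,(521.2,81.5),163.2,-0.05)"
```

```text
[[-0.1, -0.42, 0], [-0.15, -0.41, 0], [-0.2, -0.39, 0], [-0.24, -0.37, 0], [-0.29, -0.33, 0]] [541.7  87.3]
```

>>> drive_tool(
  fingers=[8, 8, 8, 8, 8],
  delta_pos=[
    [-0.1, -0.42, 0],
    [-0.15, -0.41, 0],
    [-0.2, -0.39, 0],
    [-0.24, -0.37, 0],
    [-0.29, -0.33, 0],
  ],
  turn=[-0.05, -0.05, -0.05, -0.05, -0.05],
)

```text
clock: 51.5
tcp_pos: [535.5, 82.2, 48.7]
orientation: [[-0.027, -1.0, -0.012], [-1.0, 0.027, -0.009], [0.009, 0.012, -1.0]]
wrist_force: [-12.2, -10.0, 17.3]
finger_gap: 13.3
```

```bash
python3 - <<'E'
from h import *
s,p,R=look('w36',settle=1,amin=90000);print(np.round(ctrl.get_state()["q"],2))
E
```

```text
51.55 [536.5  82.5  48.7] [-1.     0.025] 13.301042975169464 [-10.1  -7.4  17.3]
[-0.09  0.71 -0.19  1.93  0.25  0.53  2.66]
```

View pics/w36c.png

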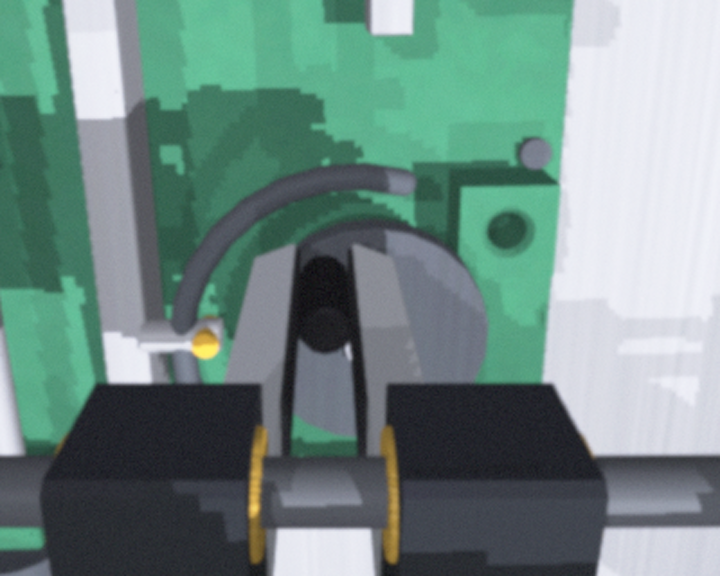

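>>> drive_tool(
  fingers=[8, 45, 45, 45, 45],
  delta_pos=[
    [0.4, 0.4, 0],
    [0, 0, 0],
    [0, 0, -2.0],
    [0, 0, -3.0],
    [0, 0, -1.0],
  ],
  turn=[0, 0, 0, 0, 0.15],
)

```text
clock: 52.22
tcp_pos: [539.3, 84.6, 109.8]
orientation: [[-0.18, -0.984, 0.003], [-0.984, 0.18, 0.002], [-0.002, -0.003, -1.0]]
wrist_force: [-0.1, -0.5, -0.2]
finger_gap: 42.1
```

>>> drive_tool(
  fingers=[45, 45, 45, 45, 45],
  delta_pos=[
    [0, 0, 0],
    [0, 0, 0],
    [0, 0, 0],
    [0, 0, 0],
    [0, 0, 0],
  ],
  turn=[0.187, 0.187, 0.187, 0.187, 0.187],
)

```text
clock: 52.85
tcp_pos: [538.2, 84.5, 108.2]
orientation: [[-0.899, -0.437, 0.001], [-0.437, 0.899, 0.0], [-0.001, 0.0, -1.0]]
wrist_force: [1.0, -0.1, -0.9]
finger_gap: 42.0
```

>>> drive_tool(
  fingers=[45, 45, 45, 45, 45],
  delta_pos=[
    [0, 0, 0],
    [0, 0, 0],
    [0, 0, 0],
    [0, 0, 0],
    [0, 0, 0],
  ],
  turn=[0.187, 0.187, 0.187, 0.187, 0.187],
)

```text
clock: 53.48
tcp_pos: [538.2, 84.5, 108.2]
orientation: [[-0.886, 0.464, 0.001], [0.464, 0.886, 0.0], [-0.0, 0.0, -1.0]]
wrist_force: [-0.4, 0.9, 0.8]
finger_gap: 42.6
```

```bash
python3 - <<'E'
from h import *
s,p,R=look('w37',settle=3,amin=90000);print(np.round(ctrl.get_state()["q"],2))
print((proj(s,p)-140)*1.8,(proj(s,[p[0],p[1],76])-140)*1.8)
E
```

```text
53.62 [538.   84.5 108.2] [0.455 0.89 ] 42.23795555389642 [-0.1  0.1  0.4]
[-0.44  0.64  0.35  1.91 -0.35  0.65  1.23]
[319.24715313 278.50393537] [319.78883945 235.76187804]
```

View pics/w37c.png

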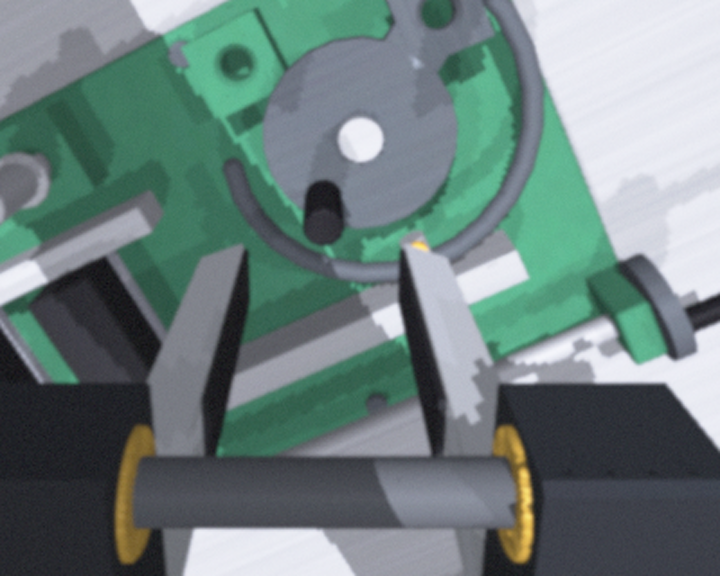

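>>> drive_tool(
  fingers=[45, 45, 45, 45, 45],
  delta_pos=[
    [0.1, 0, 1.7],
    [0, 0, 2.0],
    [0, 0, 1.5],
    [0, 0, 0.8],
    [0, 0, 0],
  ],
  turn=[0, 0, 0, 0, 0],
)

```text
clock: 54.3
tcp_pos: [536.7, 84.4, 48.1]
orientation: [[-0.889, 0.459, -0.001], [0.459, 0.889, -0.0], [0.001, -0.0, -1.0]]
wrist_force: [-0.1, 1.0, -0.4]
finger_gap: 42.3
```

>>> drive_tool(
  fingers=[20, 8, 8, 8, 8],
  delta_pos=[
    [0, 0, 0],
    [0, 0, 0],
    [0, 0, 0],
    [0, 0, 0],
    [0, 0, 0],
  ],
  turn=[0, 0, 0, 0, 0],
  force=45,
)

```text
clock: 54.92
tcp_pos: [537.1, 84.7, 48.8]
orientation: [[-0.889, 0.459, 0.001], [0.459, 0.889, 0.0], [-0.0, 0.001, -1.0]]
wrist_force: [-0.5, 0.2, 3.3]
finger_gap: 12.9
```

```bash
python3 -c "
from arc2 import *
from cell import ctrl
p=ctrl.get_state()['tcp_pos'];print(p)
a=np.degrees(np.arctan2(p[1]-107.2,p[0]-525));print(a)
arc2((525,107.2),26,a,a+95,10,p[:2],63,-0.1)"
```

```text
[537.10528183  84.65630677  48.78267013]
-61.765545795133995
[[-0.25, 0.35, 0], [-0.19, 0.39, 0], [-0.16, 0.4, 0], [-0.14, 0.41, 0], [-0.11, 0.42, 0]] [550.2 100.8]
[[-0.08, 0.42, 0], [-0.06, 0.43, 0], [-0.03, 0.43, 0], [0.0, 0.43, 0], [0.03, 0.43, 0]] [546.7 121.4]
```

>>> drive_tool(
  fingers=[8, 8, 8, 8, 8],
  delta_pos=[
    [-0.25, 0.35, 0],
    [-0.19, 0.39, 0],
    [-0.16, 0.4, 0],
    [-0.14, 0.41, 0],
    [-0.11, 0.42, 0],
  ],
  turn=[-0.1, -0.1, -0.1, -0.1, -0.1],
)

```text
clock: 55.55
tcp_pos: [546.6, 95.3, 48.7]
orientation: [[-1.0, -0.025, -0.007], [-0.025, 1.0, -0.006], [0.007, -0.006, -1.0]]
wrist_force: [-7.1, -10.8, 12.5]
finger_gap: 13.1
```

>>> drive_tool(
  fingers=[8, 8, 8, 8, 8],
  delta_pos=[
    [-0.08, 0.42, 0],
    [-0.06, 0.43, 0],
    [-0.03, 0.43, 0],
    [0, 0.43, 0],
    [0.03, 0.43, 0],
  ],
  turn=[-0.1, -0.1, -0.1, -0.1, -0.1],
)

```text
clock: 56.18
tcp_pos: [549.9, 113.3, 48.8]
orientation: [[-0.867, -0.499, 0.005], [-0.499, 0.867, -0.008], [-0.0, -0.01, -1.0]]
wrist_force: [7.3, -12.8, -3.0]
finger_gap: 13.2
```

```bash
python3 - <<'E'
from h import *
s,p,R=look('w38',settle=1,amin=90000);print(np.round(ctrl.get_state()["q"],2))
E
```

```text
56.23 [549.9 114.3  48.8] [-0.502  0.865] 13.252263754234287 [  5.9 -13.5   0.7]
[-0.29  0.72  0.05  1.9  -0.05  0.52  1.88]
```

View pics/w38c.png

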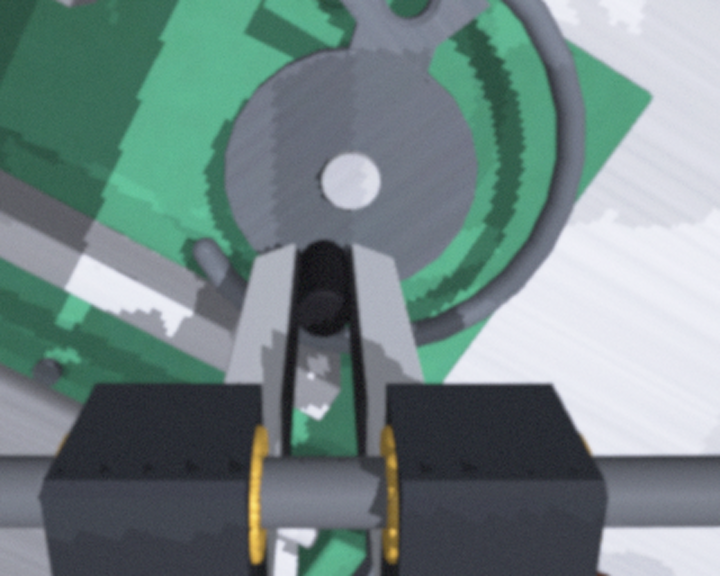

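```bash
python3 -c "
from arc2 import *
arc2((525,107.2),26,33.2,63,5,(546.7,121.4),120.3,-0.02)"
```

```text
[[0.02, 0.27, 0], [0.05, 0.27, 0], [0.07, 0.26, 0], [0.09, 0.25, 0], [0.11, 0.24, 0]] [536.8 130.4]
```

>>> drive_tool(
  fingers=[8, 8, 8, 8, 8],
  delta_pos=[
    [0.02, 0.27, 0],
    [0.05, 0.27, 0],
    [0.07, 0.26, 0],
    [0.09, 0.25, 0],
    [0, 0, 0],
  ],
  turn=[-0.02, -0.02, -0.02, 0, 0],
)

```text
clock: 56.9
tcp_pos: [547.8, 124.3, 48.9]
orientation: [[-0.836, -0.548, 0.015], [-0.548, 0.836, -0.004], [-0.011, -0.011, -1.0]]
wrist_force: [14.9, -8.1, -11.7]
finger_gap: 13.0
```

>>> drive_tool(
  fingers=[8, 8, 8, 8, 8],
  delta_pos=[
    [0, 0, 0],
    [0, 0, 0],
    [0, 0, 0],
    [0, 0, 0],
    [0, 0, 0],
  ],
  turn=[0, 0, 0, 0, 0],
)

```text
clock: 57.52
tcp_pos: [547.8, 124.3, 48.9]
orientation: [[-0.836, -0.548, 0.015], [-0.548, 0.837, -0.004], [-0.01, -0.011, -1.0]]
wrist_force: [14.0, -9.1, -11.7]
finger_gap: 13.3
```

```bash
python3 - <<'E'
from h import *
s,p,R=look('w39',settle=0,amin=90000)
E
```

```text
57.52 [547.8 124.3  48.9] [-0.548  0.837] 13.27214027445189 [ 14.   -9.1 -11.7]
```

View pics/w39c.png

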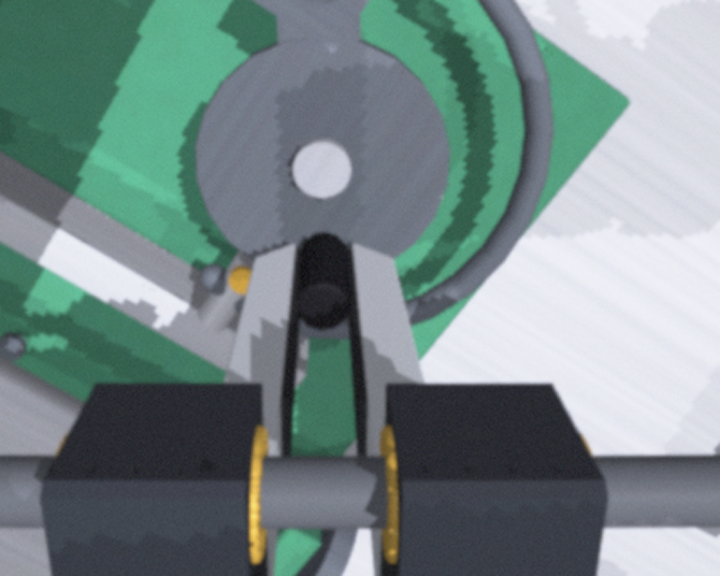

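>>> drive_tool(
  fingers=[8, 8, 8, 8, 8],
  delta_pos=[
    [0, 0.3, 0],
    [0, 0.3, 0],
    [0, 0, 0],
    [0, 0, 0],
    [0, 0, 0],
  ],
  turn=[0, 0, 0, 0, 0],
)

```text
clock: 58.2
tcp_pos: [547.9, 124.4, 49.0]
orientation: [[-0.839, -0.544, 0.02], [-0.545, 0.839, -0.008], [-0.012, -0.018, -1.0]]
wrist_force: [21.4, -18.8, -16.4]
finger_gap: 13.3
```

>>> drive_tool(
  fingers=[8, 8, 45, 45, 45],
  delta_pos=[
    [-0.2, -0.6, 0],
    [-0.15, -0.5, 0],
    [0, 0, 0],
    [0, 0, 0],
    [0, 0, -2.0],
  ],
  turn=[0, 0, 0, 0, 0],
)

```text
clock: 58.82
tcp_pos: [542.3, 127.5, 67.2]
orientation: [[-0.834, -0.552, -0.005], [-0.552, 0.834, -0.0], [0.005, 0.003, -1.0]]
wrist_force: [0.3, -0.1, 0.3]
finger_gap: 39.4
```

>>> drive_tool(
  fingers=[45, 45, 45, 45, 45],
  delta_pos=[
    [0, 0, -3.0],
    [0, 0, -3.0],
    [0, 0, 0],
    [0, 0, 0],
    [0, 0, 0],
  ],
  turn=[0, 0.14, 0.14, 0.14, 0.14],
)

```text
clock: 59.45
tcp_pos: [543.5, 127.9, 128.2]
orientation: [[-1.0, -0.02, -0.002], [-0.02, 1.0, 0.001], [0.002, 0.001, -1.0]]
wrist_force: [0.7, -0.1, 0.2]
finger_gap: 42.5
```

```bash
python3 - <<'E'
from h import *
s,p,R=look('w40',settle=2,amin=90000)
t=snap("top","t40");crop(t,"t40c",230,200,480,330,3)
E
```

```text
59.55 [543.6 127.8 128.1] [-0.024  1.   ] 42.10601820933002 [ 1.   0.3 -0.5]
```

View pics/w40.png

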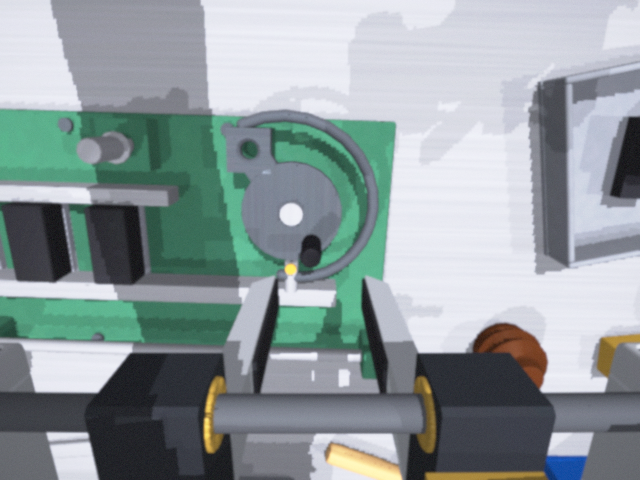

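View pics/t40c.png

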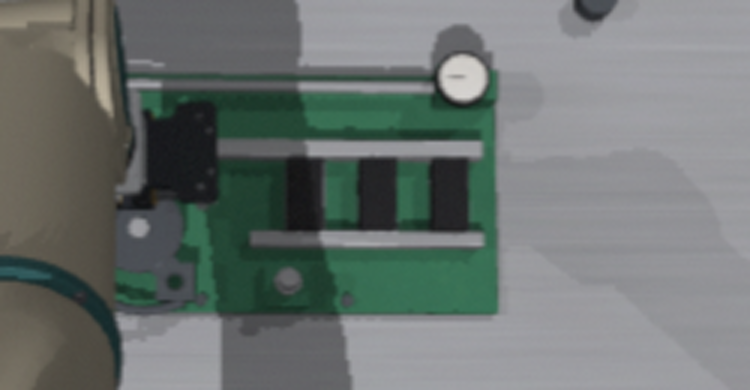

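>>> drive_tool(
  fingers=[45, 45, 45, 45, 45],
  delta_pos=[
    [0, 0, 0],
    [2.0, -4.7, 0.3],
    [2.0, -4.7, 0.3],
    [2.0, -4.7, 0.4],
    [0, 0, 0],
  ],
  turn=[0.023, 0, 0, 0, 0],
)

```text
clock: 60.28
tcp_pos: [482.8, -18.4, 118.4]
orientation: [[-1.0, 0.007, -0.002], [0.007, 1.0, -0.001], [0.002, -0.001, -1.0]]
wrist_force: [0.2, 0.4, -0.0]
finger_gap: 42.0
```

```bash
python3 - <<'E'
from h import *
s,p,R=look('w41',settle=4,amin=90000)
E
```

```text
60.48 [485.8 -12.7 118.5] [-0.002  1.   ] 42.4355384670568 [ 0.   0.7 -0.5]
```

View pics/w41c.png

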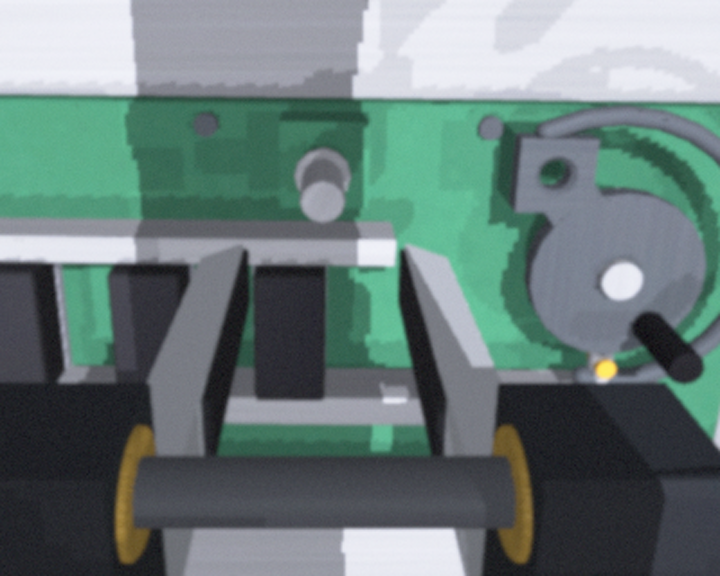

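```bash
python3 - <<'E'
from h import *
st=ctrl.get_state();s=snap("wrist");p=np.array(st["tcp_pos"]);print(p)
w=lambda u,v:(140+u/1.8,140+v/1.8)
print("pin top",atz(s,*w(322,201),73),"collar",atz(s,*w(323,171),43),"ear hole",atz(s,*w(555,172),42),(proj(s,p-[8,0,0])-140)*1.8,"axis",atz(s,*w(622,281),44))
E
```

```text
[485.7595554  -12.60905221 118.49931103]
pin top [478.96816855 -11.42517373  73.        ] collar [477.23417485 -11.06432614  43.        ] ear hole [477.68836404  78.91642199  42.        ] [317.69201952 250.46911692] axis [523.11227004 110.12051306  44.        ]
```

>>> drive_tool(
  fingers=[45, 45, 45, 45, 45],
  delta_pos=[
    [0.45, -0.05, 1.5],
    [0, 0, 2.0],
    [0, 0, 2.0],
    [0, 0, 1.3],
    [0, 0, 0.3],
  ],
  turn=[0, 0, 0, 0, 0],
)

```text
clock: 61.2
tcp_pos: [480.2, -14.1, 46.8]
orientation: [[-1.0, -0.001, -0.001], [-0.001, 1.0, 0.0], [0.001, 0.0, -1.0]]
wrist_force: [-0.3, 0.1, -0.1]
finger_gap: 41.9
```

```bash
python3 - <<'E'
from h import *
s,p,R=look('w42',settle=1,amin=90000)
print((proj(s,[p[0],p[1],73])-140)*1.8)
E
```

```text
61.25 [480.4 -14.3  47. ] [-0.001  1.   ] 42.4585262192948 [ 0.3  0.  -0.5]
[316.90964662 321.89008935]
```

View pics/w42c.png

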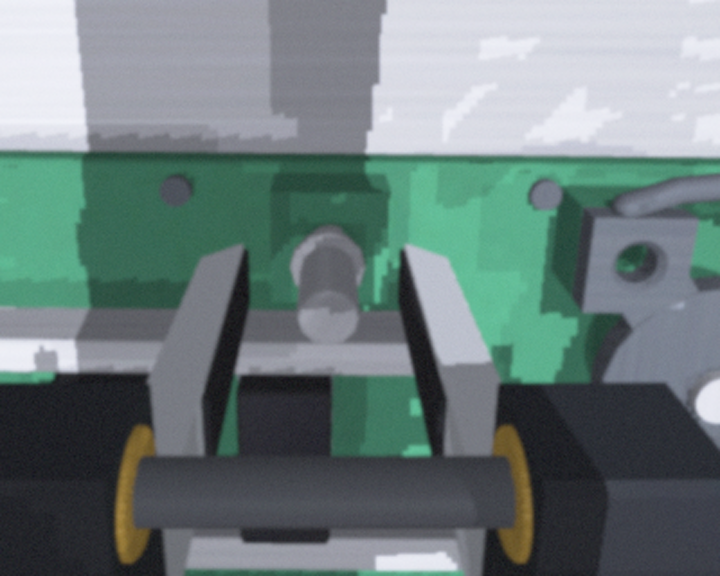

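```bash
python3 - <<'E'
from h import *
s=snap("wrist")
w=lambda u,v:(140+u/1.8,140+v/1.8)
a=atz(s,*w(327,261),43);b=atz(s,*w(640,262),42);print(a,b,b-a)
crop(s,"w43c",290,240,540,360,3)
E
```

```text
[477.77444262 -11.7900412   43.        ] [478.54862928  79.6393536   42.        ] [ 0.77418666 91.4293948  -1.        ]
```

>>> drive_tool(
  fingers=[45, 20, 10, 10, 10],
  delta_pos=[
    [0, 0.1, 0],
    [0, 0, 0],
    [0, 0, 0],
    [0, 0, 0],
    [0, 0, 0],
  ],
  turn=[0, 0, 0, 0, 0],
  force=30,
)

```text
clock: 61.98
tcp_pos: [480.6, -13.7, 47.5]
orientation: [[-1.0, -0.0, 0.0], [-0.0, 1.0, 0.0], [-0.0, 0.0, -1.0]]
wrist_force: [-0.7, 0.5, 1.3]
finger_gap: 15.3
```

View pics/w43c.png

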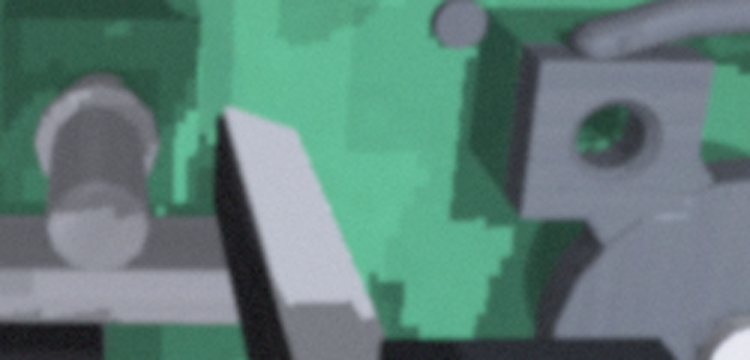

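>>> drive_tool(
  fingers=[10, 10, 10, 10, 10],
  delta_pos=[
    [0, 0, -1.0],
    [0, 0, -2.0],
    [0, 0, -2.0],
    [-0.05, 3.0, -0.2],
    [0, 3.0, 0],
  ],
  turn=[0, 0, 0, 0, 0],
)

```text
clock: 62.6
tcp_pos: [481.4, 46.7, 100.5]
orientation: [[-1.0, 0.001, 0.001], [0.001, 1.0, 0.0], [-0.001, 0.0, -1.0]]
wrist_force: [0.6, 0.2, -0.3]
finger_gap: 15.4
```

>>> drive_tool(
  fingers=[10, 10, 10, 10, 10],
  delta_pos=[
    [0, 3.0, 0],
    [0, 0.05, 0],
    [0, 0, 0],
    [0, 0, 0],
    [0, 0, 0],
  ],
  turn=[0, 0, 0, 0, 0],
)

```text
clock: 63.22
tcp_pos: [481.0, 75.7, 99.5]
orientation: [[-1.0, 0.002, -0.0], [0.002, 1.0, -0.0], [0.0, -0.0, -1.0]]
wrist_force: [-0.3, -0.1, -0.2]
finger_gap: 15.2
```

```bash
python3 - <<'E'
from h import *
s,p,R=look('w44',settle=1,amin=90000)
crop(s,"w44c",240,160,400,320,4.5)
for z in (70,64,42): print(z,proj(s,[p[0],p[1],z]))
E
```

```text
63.27 [481.   75.9  99.5] [0.001 1.   ] 15.046725547538164 [ 0.6 -0.2 -0.1]
70 [316.87256826 271.69761238]
64 [316.93913344 267.90138174]
42 [317.15727805 255.46280115]
```

View pics/w44c.png

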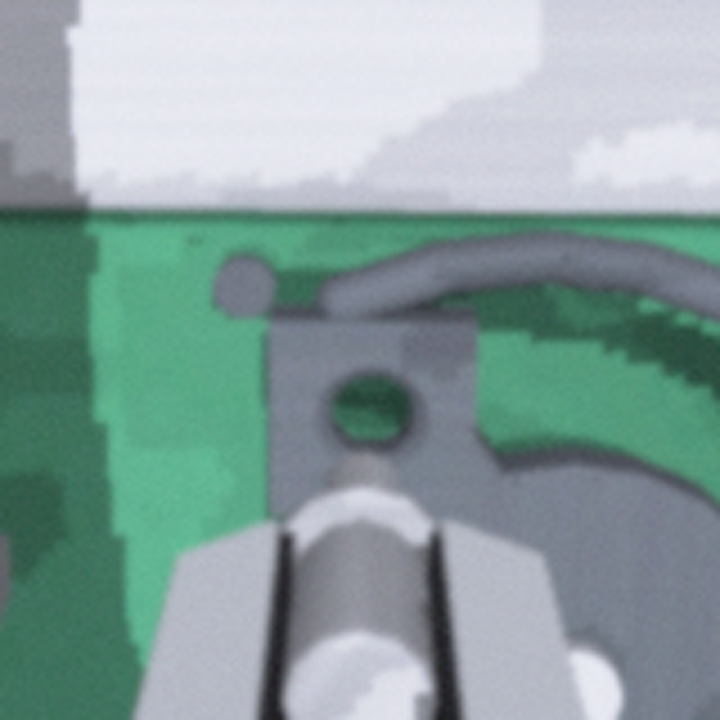

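```bash
python3 - <<'E'
from h import *
st=ctrl.get_state();s=snap("wrist");p=np.array(st["tcp_pos"]);print(p)
print("collar near rim x at z92/95:",atz(s,320.5,268.2,92)[0]+11,atz(s,320.5,268.2,95)[0]+11)
print("tip near rim (r 3.75) z64.5:",atz(s,320.9,260,64.5)[0]+3.75)
print("grip top far/near",[atz(s,240+361/4.5,160+v/4.5,125)[0] for v in (632,)],"+8")
print("hole",atz(s,322.4,251.1,42))
print("fingertip edge",atz(s,302,160+528/4.5,p[2])[0]+8,atz(s,338,160+522/4.5,p[2])[0]+8)
E
```

```text
[480.98181777  76.11120147  99.47884935]
collar near rim x at z92/95: 481.0146672979556 479.8200297226888
tip near rim (r 3.75) z64.5: 479.4798275983071
grip top far/near [np.float64(472.15920879056245)] +8
hole [477.94859344  79.5457655   42.        ]
fingertip edge 479.9811249169221 479.26667230177077
```

>>> drive_tool(
  fingers=[10, 10, 10, 10, 10],
  delta_pos=[
    [0, 0.1, 0.7],
    [0, 0, 1.0],
    [0, 0, 0.8],
    [0, 0, 0.4],
    [0, 0, 0],
  ],
  turn=[0, 0, 0, 0, 0],
)

```text
clock: 64.0
tcp_pos: [480.7, 77.7, 70.0]
orientation: [[-1.0, -0.0, -0.001], [-0.0, 1.0, -0.0], [0.001, -0.0, -1.0]]
wrist_force: [-0.1, 0.9, 0.1]
finger_gap: 15.4
```

```bash
python3 - <<'E'
from h import *
s,p,R=look('w45',settle=1,amin=90000)
crop(s,"w45c",240,160,400,320,4.5)
E
```

```text
64.05 [480.9  77.8  70.3] [-0.  1.] 15.16882659987074 [ 0.4 -0.9  0.1]
```

View pics/w45c.png

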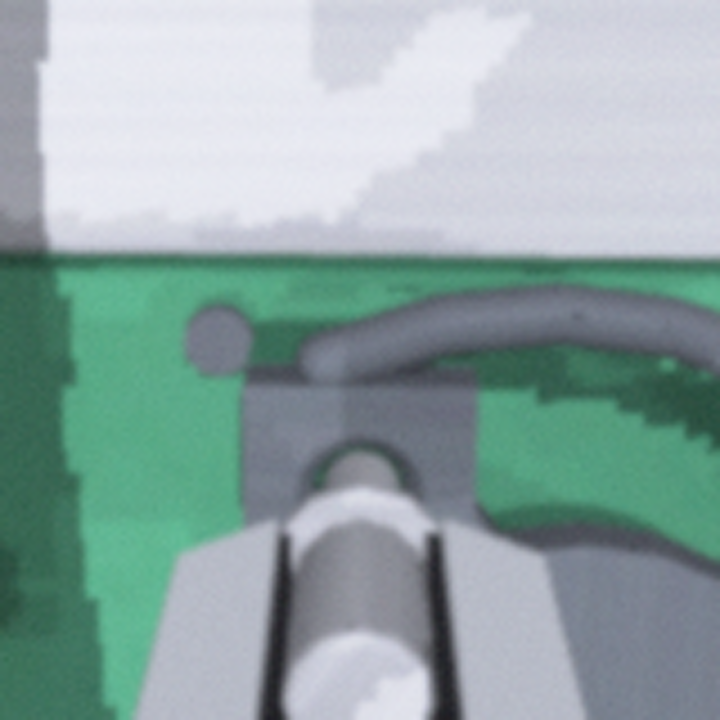

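>>> drive_tool(
  fingers=[10, 10, 10, 10, 10],
  delta_pos=[
    [0, 0, 0.4],
    [0, 0, 0.4],
    [0, 0, 0.4],
    [0, 0, 0],
    [0, 0, 0],
  ],
  turn=[0, 0, 0, 0, 0],
)

```text
clock: 64.72
tcp_pos: [481.0, 77.8, 58.4]
orientation: [[-1.0, -0.0, -0.0], [-0.0, 1.0, -0.0], [0.0, -0.0, -1.0]]
wrist_force: [0.2, 0.6, -0.6]
finger_gap: 15.2
```

Tip is in the lower hole with no force; pushing home.

>>> drive_tool(
  fingers=[10, 10, 10, 10, 10],
  delta_pos=[
    [0, 0, 0.4],
    [0, 0, 0.3],
    [0, 0, 0.2],
    [0, 0, 0.1],
    [0, 0, 0],
  ],
  turn=[0, 0, 0, 0, 0],
)

```text
clock: 65.35
tcp_pos: [480.9, 77.8, 49.4]
orientation: [[-1.0, -0.0, 0.0], [-0.0, 1.0, 0.0], [-0.0, 0.0, -1.0]]
wrist_force: [-2.2, 0.2, 12.3]
finger_gap: 15.2
```

```bash
python3 - <<'E'
from h import *
s,p,R=look('w46',settle=1,amin=90000)
crop(s,"w46c",240,160,400,320,4.5)
E
```

```text
65.4 [480.9  77.8  49.4] [-0.  1.] 15.45062127154502 [-2.7 -0.3 12.1]
```

View pics/w46c.png

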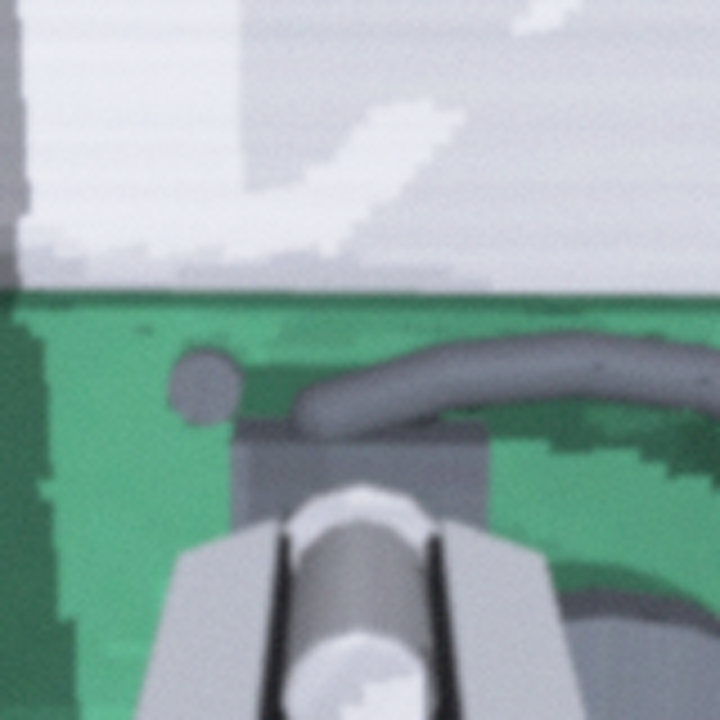

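>>> drive_tool(
  fingers=[10, 45, 45, 45, 45],
  delta_pos=[
    [0, 0, 0],
    [0, 0, 0],
    [0, 0, 0],
    [0, 0, -2.5],
    [0, 0, -4.0],
  ],
  turn=[0, 0, 0, 0, 0],
)

```text
clock: 66.08
tcp_pos: [479.9, 77.6, 113.1]
orientation: [[-1.0, -0.0, -0.003], [-0.0, 1.0, -0.001], [0.003, -0.001, -1.0]]
wrist_force: [0.2, 0.7, 0.4]
finger_gap: 42.2
```

>>> drive_tool(
  fingers=[60, 60, 60, 60, 60],
  delta_pos=[
    [0, 0, -5.0],
    [0, 0, -5.0],
    [0, 0, 0],
    [0, 0, 0],
    [0, 0, 0],
  ],
  turn=[0, 0, 0, 0, 0],
)

```text
clock: 66.7
tcp_pos: [479.9, 77.7, 212.1]
orientation: [[-1.0, -0.0, -0.003], [-0.0, 1.0, -0.001], [0.003, -0.001, -1.0]]
wrist_force: [-0.2, -0.5, -0.1]
finger_gap: 56.2
```

```bash
python3 - <<'E'
from h import *
s,p,R=look('w47',settle=1,amin=90000)
w=lambda u,v:(140+u/1.8,140+v/1.8)
snap("top","t47")
E
```

```text
66.75 [480.   77.6 212.1] [-0.  1.] 56.28504659495189 [-0.4 -0.3 -0.5]
```

View pics/w47.png

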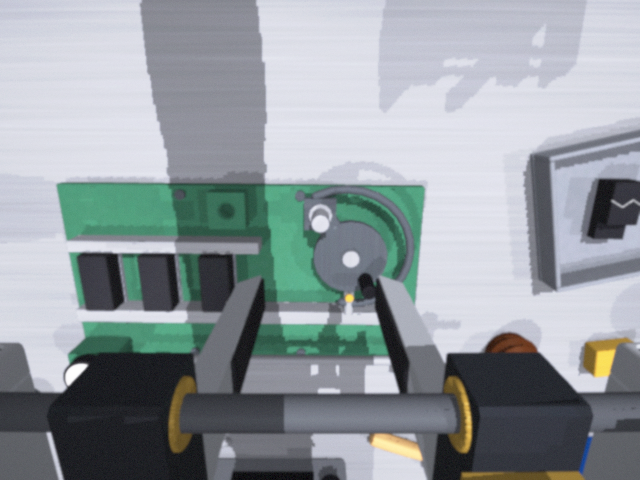

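>>> drive_tool(
  fingers=[60, 60, 60, 60, 60],
  delta_pos=[
    [0, 5.5, -1.0],
    [0, 5.5, -1.0],
    [0, 5.5, 0],
    [0, 5.5, 0],
    [0, 5.5, 0],
  ],
  turn=[0, 0, 0, 0, 0],
)

```text
clock: 67.47
tcp_pos: [480.6, 354.3, 232.8]
orientation: [[-1.0, -0.0, -0.001], [-0.0, 1.0, -0.001], [0.001, -0.001, -1.0]]
wrist_force: [0.3, -0.0, -0.5]
finger_gap: 56.6
```

```bash
python3 - <<'E'
from h import *
for _ in range(4): ctrl.snapshot("top")
t=snap("top","t48");crop(t,"t48c",230,200,480,330,3)
s=snap("scene","s48");crop(s,"s48c",220,160,400,330,4)
print(ctrl.get_state()["clock"],find(t,"pin_mid","top",1))
E
```

```text
67.775 [(0.48, [478.0, 79.0, 73.0], [287.0, 293.0])]
```

View pics/t48c.png

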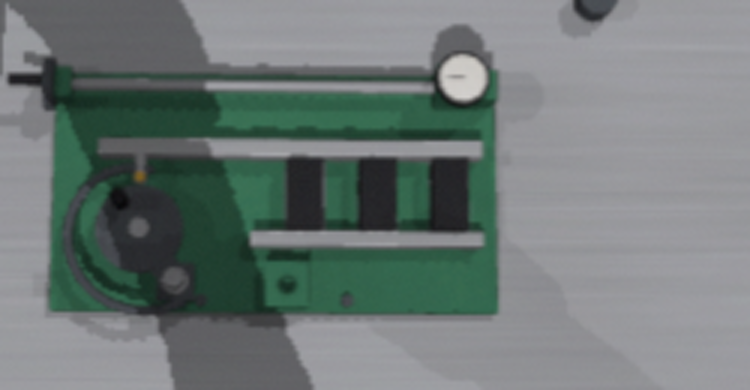

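View pics/s48c.png

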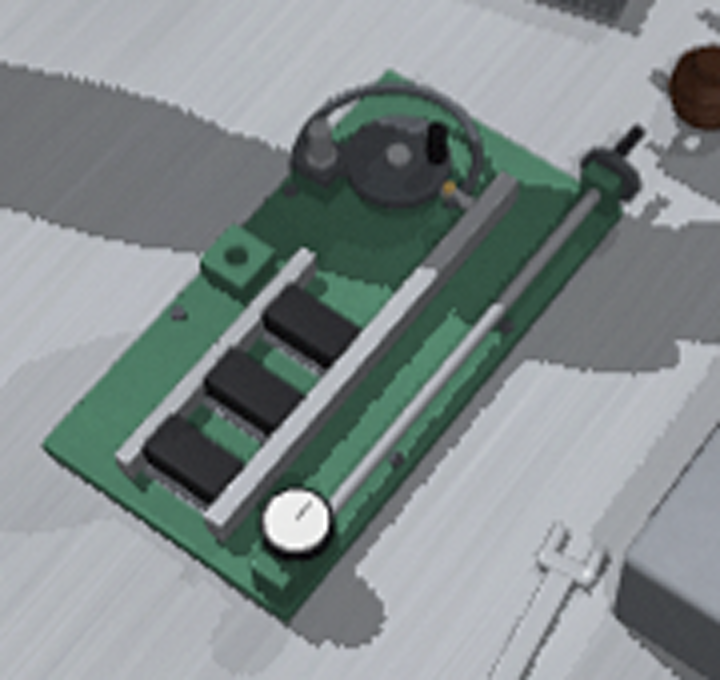

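View pics/t48.png

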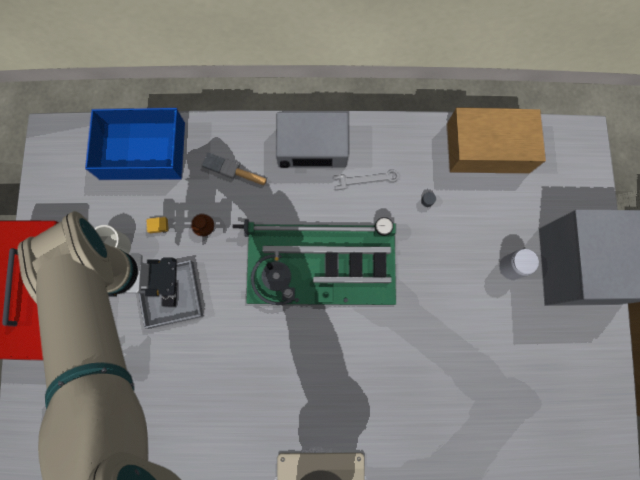

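```bash
python3 -c "
from cell import ctrl
print(ctrl.job_done(), ctrl.get_state()['clock'])"
```

```text
the job is handed in; nothing more can be done
the job is handed in; nothing more can be done
```

The wear gauge is changed over, and I handed the job in at about 68 s of the 210 s allowed.

- **Pin and cam:** I pulled the lock pin and stood it in the spare hole. I then opened the cam disc to its stop. My first grip on the stud slipped partway, so I regripped with the jaws turned.
- **Shoes:** The chipped shoe went into the scrap tray. The three sound shoes lie side by side in the bed, short ends facing fence and bar.
- **Closing up:** I turned the disc back until it no longer moved under about 28 N of sideways push. I then pushed the pin through the ear into the hole below.

**Last checks:**
- **Pin:** It pressed back with about 12 N at the expected home height. The detector placed it at (478, 79), which fits the lock hole.
- **Clamp:** The top and scene pictures show all three shoes square between fence and bar, with the bar drawn in.
- **Other things:** The chipped shoe was in the tray in the last wrist picture. The other items look unmoved, except that the arm partly hid the mug in the last top picture.
- **Disagreement:** The wrist camera's x readings drifted a few millimetres with height, so I aligned the pin using points at the same height. No check failed.

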